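Switch the isolator under the latched cover

ROBOT

A 6-joint arm with a two-finger parallel gripper is mounted at the origin on a cart in front of the work surface, level with it; the furniture and walls round the work are solid. World frame = base frame: x ahead of the robot, y to its left, z up, the work surface at z = 0. Lengths are in mm, angles in rad, forces in N, time in s.
With the tool pointing down it reaches from about 400 to 925 mm from the base axis. Payload 12.5 kg.
Tool frame: the origin (TCP) lies on the mounting face of the last link; the fingertips stand 190 mm ahead of it and the grasp point (between the pads) lies 171 mm ahead of it (env.grasp_offset is the distance from the TCP to the grasp point, in mm); z points along the fingers, y is the direction in which the jaws open and shut (so a half turn about z gives the same grasp; the last joint's range is limited). The gripper opens to 95 mm and grips with 3 to 60 N. Pads are 20 mm wide; open, the fingers measure 119 mm over their backs; the gripper's body (75 mm by 180 mm) begins 59 mm behind the grasp point.
Start: joints at [-1.375, 0.491, 1.559, -0, 1.092, -0.106], TCP at [185.794, -596.746, 404.761] pointing down, gripper open.
Joint ranges: [-3.1, 3.1], [-0.84, 2.19], [0.05, 2.79], [-1.13, 4.28], [0.06, 2.93], [-2.69, 2.69]. Speed limits (rad/s): [2.22, 2.22, 2.79, 3.14, 3.14, 3.14].

INTERFACE

Orientations are given as [roll, pitch, yaw] about the fixed x, y, z axes, in that order (R = Rz(yaw) Ry(pitch) Rx(roll)).
In Python, from cell import env, viewer gives the robot as it stands.
- The arm moves only by the tool play_rows, never from a script. Its argument "increments" is a list of rows, each an object of numbers: "dx", "dy", "dz": the shift along the tool's x, y, z in mm; "rx", "ry", "rz": the turn, a rotation vector about the tool's x, y, z in units of 6 degrees (1.0 is 6 degrees). A call has 1 to 8 rows; each row is the pose to reach, as a shift and turn from the pose measured when the call began, along the tool's axes at that moment; what a row does not reach only later rows make up. A row lasts 1/12 s, in which the tool goes at most 41.7 mm and 7.16 degrees, less where a joint would pass 70% of its speed; a pose out of reach is approached as far as the arm can. A call with a gripper value outside its range is refused whole. "fingers" is the opening, from 0 (shut) to 1 (fully open), set as the call begins (left out, the last holds). The fingers move at their own pace and stop on an object; the grip force is fixed at half the most. Time passes only in rows, so rows that repeat a pose let the fingers close. It gives the time, the measured TCP pose, the force and the opening at its end, in the units of the state.
- env.state(): the state, without advancing time (a new reading comes with each control period).
- viewer.read_camera(name): name is "scene" or "side" or "wrist"; returns a dict with "image" (400x640x3 uint8, red, green, blue), "fx", "fy", "cx", "cy" (pixels), "k1" (the pictures are not rectified: a ray, as slopes to the right and down, at radius r is drawn at 1 + k1 r^2 times it, then the intrinsics apply), "rvec" (rotation vector, rad) and "tvec" (3), from world to camera coordinates, as OpenCV has them. Camera axes: x right, y down, z forward; pixel columns grow to the right and rows downward; lengths in mm; the calibration is good to about 2 mm. A picture is of the moment at which its call begins. There is no depth.
- env.job_done(): hands the job in, once; it reports no verdict.
The state is a dict: "t": time; "joints": joint angles; "qvel": joint speeds; "tau": joint torques, N m; "eef_pos": TCP position; "tcp_rot": TCP orientation; "ft_force": force on the tool from outside, world axes, zero at the start; "moment": the same for the moment, N m; "opening": opening from 0.0 (shut) to 1.0 (fully open).
Only numpy, scipy, OpenCV 4.12 (cv2) and the standard library are available. Lean on these libraries where they do the work, as an engineer would, in place of code of your own. Each camera call takes 0.05 s, during which the arm holds its last target.

TASK

The small sloping console has an isolator switch under its latched cover. Lift the paddle on the cover to free the latch and swing the cover up and back until it stands open, about square to the deck, then change the switch over: pull its knob out, turn it clockwise to the other notch and push it fully back in. Leave the cover open, let go of everything, and do not disturb the parts lying around.

Things in the scene. Friction and masses are not known exactly. Their poses are not given: they have to be found in the camera images.
- console: Fixed grey metal console, 175x170 mm, 45 mm high in front, 120 behind. Origin: under its middle, 80 mm behind the front. x points level front to back, y left, z up. Its deck, 150 mm long, rises to the back at 30 deg. DECK AXES: u up the slope = (0.866,0,0.5), y, n out of the deck = (-0.5,0,0.866), in console axes. The deck's upper edge is at (0.050, 0, 0.120).
- cover_hinge (a point): Middle of the cover's hinge line (along y) on the deck's upper edge. Turns with the cover; shut, its axes are the deck axes u, y, n. The light grey cover is a hollow hood reaching 132 mm down the slope from here, 150 mm wide, its top 46 mm above the deck.
- cover (a joint): Cover angle, rad: 0 shut, 1.57 square to the deck, stop 2.0; the front edge rises. Stiff hinge (0.4 N m friction), cover 0.2 kg: it stays where it is left. A hidden pawl holds it shut (under 0.03 rad of play) until the paddle is lifted about 0.45 rad.
- paddle_hinge (a point): Middle of the paddle's hinge line on top of the cover, parallel to the cover's hinge; fixed in the cover at (-85, 0, 52) mm in the axes of cover_hinge.
- paddle (a joint): Paddle angle relative to the cover, rad: 0 down, stop 0.85. Its free end (to the robot) lifts off the cover, turning in the same sense as the opening cover. A light spring (1 to 2 N at the bar) returns it. The pawl is withdrawn above about 0.45; once the cover has risen 0.2 rad the paddle may fall back.
- paddle_bar (a point): Centre of the round steel cross bar at the paddle's free end: 10 mm diameter, along y, 54 mm clear between its two thin end arms. It lies at (-65,0,23) mm from paddle_hinge in paddle axes (u,y,n when shut): 29 mm above the cover's top, 18 mm in front of the cover. Behind it an open window 38 mm long. Fingers can straddle it from above, tool tilted along -n; it can roll in the grip.
- knob_grip (a point): Centre of the grip bar of the black knob on the deck under the cover, 70 mm below the deck's upper edge, mid width, 26 mm off the deck when in. Bar 12 mm thick, 38 long, from 11 to 38 mm off the deck, on a disc 42 mm across. Site x along the bar (up the slope), y across its thickness, z out along the knob's axis. At turn 0 the bar is 30 deg counter-clockwise of u, at 1.05 30 deg clockwise.
- knob_pull (a joint): How far the knob is pulled straight out along n, m: 0 in, stop 0.014. 2 N friction: it stays where left. A steel nose on its disc sits in a notch of the 8 mm high ring round it and blocks turning until it is out by about 8 mm.
- knob_turn (a joint): Knob angle, rad, grows clockwise seen looking at the knob; stops -0.06 and 1.11. The nose fits the start notch from -0.06 to 0.1 and the other notch from 0.95 to 1.11; between them it cannot go back in. Turns easily when out.
- relay_mid (a point): Centre of a loose clear relay, 28x21x36 mm, standing to the right of the console: a bystander.
- capacitor_mid (a point): Centre of a loose blue upright capacitor, 25 mm diameter, 44 mm high, to the left of the console: a bystander.
- board_mid (a point): Centre of a loose small green circuit board, 36x50 mm, lying in front of the console, to the left: a bystander.
- battery_mid (a point): Centre of a loose flat-lying 9 V block battery, 49x27x18 mm, to the right of the work: a bystander.

How it is judged (in metres and radians):
On the way, in this order (a step that is already met when the one before it is completed fails the run):
1. the paddle is lifted while the cover is still down (value of joint paddle above 0.4 rad and value of joint cover below 0.2 rad), for 0.02 s.
2. the cover is swung open (value of joint cover above 1.2 rad), for 0.2 s.
3. the knob is pulled out (value of joint knob_pull above 0.007 m and value of joint knob_turn below 0.5 rad), for 0.05 s.
4. the knob is turned to the other notch (value of joint knob_turn above 0.85 rad), for 0.1 s.
At the end, for the whole second after the job is handed in: The cover stands open by itself, at rest, at more than 1.2 rad from shut; the knob is at the other notch (turn over 0.88 rad) and pushed back in to within 3 mm (value of joint cover above 1.2 rad and value of joint knob_turn above 0.88 rad and value of joint knob_pull below 0.003 m and velocity of joint cover between -0.05 and 0.05 rad/s); the robot touches nothing.
It fails at once if the relay, capacitor, board or battery is shifted by more than 30 mm (distance of any of relay_mid, capacitor_mid, board_mid, battery_mid from where it was at the start of the episode above 0.03 m).
It also fails if it takes over 54 s, if anything falls off the work surface, if the arm or the gripper's body presses on something with over 40 N, if the wrist force passes 120 N, or if a joint passes its speed limit or range.

## Working session

There is one attempt and no reset: what is moved stays moved. The work goes in short steps, Python scripts to look and compute and a tool call to move; the robot and the scene stay as the last step left them, time stands still between calls to the robot, and variables do not carry over. Pictures are saved under pics/ and viewed, and the job is handed in when it is done.

Besides the shell and the picture viewer there is one more tool, called after ">>>" as name(argument=value, ...), one argument or row to a line, values as JSON. play_rows: Moves the arm, as the interface text tells. Its arguments: {"type":"object","properties":{"increments":{"type":"array","items":{"type":"object","properties":{"dx":{"type":"number"},"dy":{"type":"number"},"dz":{"type":"number"},"rx":{"type":"number"},"ry":{"type":"number"},"rz":{"type":"number"}}}},"fingers":{"type":"number"}},"required":["increments"]}

```bash
ls; mkdir -p pics; python3 - <<'E'
from cell import env, viewer
import cv2
print(env.state())
for n in ["scene","side","wrist"]:
    c=viewer.read_camera(n)
    cv2.imwrite(f"pics/{n}0.png",c["image"][:,:,::-1])
    print(n,{k:v for k,v in c.items() if k!="image"})
E
```

```text
pics
{'t': 0.0, 'joints': array([-1.37458096e+00,  4.91570218e-01,  1.55946596e+00,  6.62543870e-07,
        1.09170696e+00, -1.05603082e-01]), 'qvel': array([-0.00104841,  0.00081412,  0.00020631,  0.00069798, -0.00023336,
        0.00139688]), 'tau': array([-3.45062304e-03, -6.12656951e+01, -2.58184254e+01,  6.91334903e-02,
        4.82185779e-02, -5.14414000e-05]), 'eef_pos': array([ 185.7983452 , -596.70629756,  404.14932035]), 'tcp_rot': array([-3.14044864e+00, -1.21852876e-04,  3.01818069e-01]), 'ft_force': array([-0.09080879, -0.76960361,  0.4945457 ]), 'moment': array([ 0.02242395, -0.04068987,  0.00657506]), 'opening': 1.0004281121613792}
scene {'fx': 415.92570473332916, 'fy': 415.92570473332916, 'cx': 313.80990891436875, 'cy': 199.63175840267076, 'k1': -0.0662023311024242, 'rvec': array([ 1.82780556, -1.06657237,  0.64751598]), 'tvec': array([-477.428443  ,  236.85729097,  720.57343418])}
side {'fx': 379.16667392575954, 'fy': 379.16667392575954, 'cx': 316.20616631784986, 'cy': 195.92201313081682, 'k1': -0.04742738868247528, 'rvec': array([ 0.73647637, -2.47937663,  1.30394556]), 'tvec': array([277.31199812, 379.55555233, 528.88299488])}
wrist {'fx': 325.57774476753, 'fy': 325.57774476753, 'cx': 320.6792620869767, 'cy': 196.14991000188908, 'k1': 0.010394261402788537, 'rvec': array([-2.36653116,  1.7432014 ,  0.21395146]), 'tvec': array([-624.12153453,  -26.45171735,  389.91419894])}
```

View pics/scene0.png

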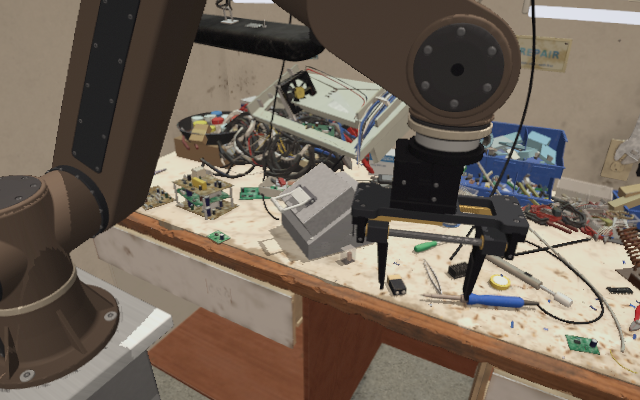

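View pics/side0.png

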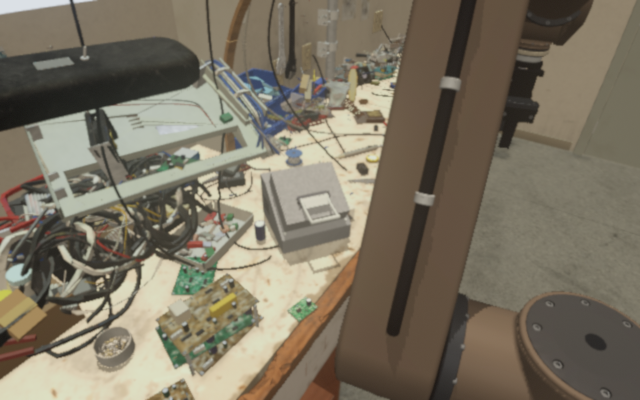

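View pics/wrist0.png

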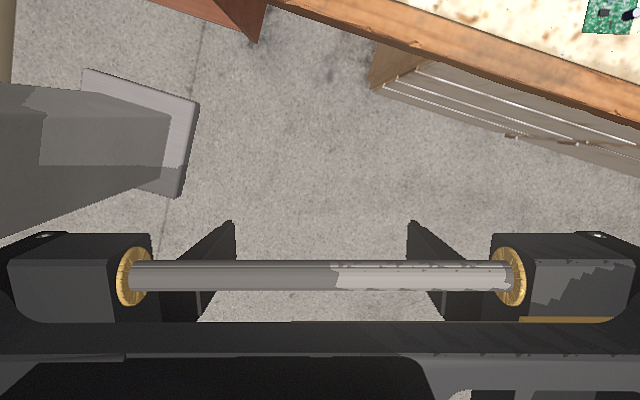

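```bash
python3 - <<'E'
import cv2
a=cv2.imread("pics/scene0.png")[150:275,235:375]; cv2.imwrite("pics/sc_c.png",cv2.resize(a,None,fx=5,fy=5,interpolation=cv2.INTER_CUBIC)[:600,:800])
a=cv2.imread("pics/side0.png")[150:275,235:375]; cv2.imwrite("pics/si_c.png",cv2.resize(a,None,fx=5,fy=5,interpolation=cv2.INTER_CUBIC)[:600,:800])
E
```

```text
(no output)
```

View pics/sc_c.png

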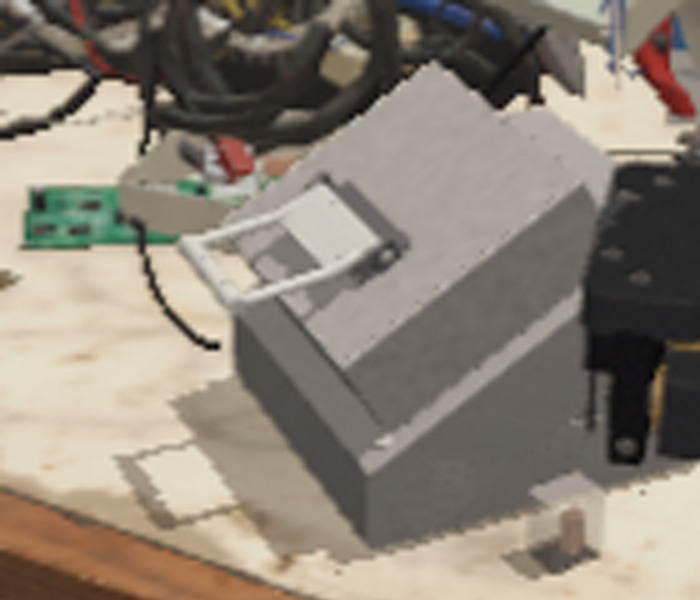

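View pics/si_c.png

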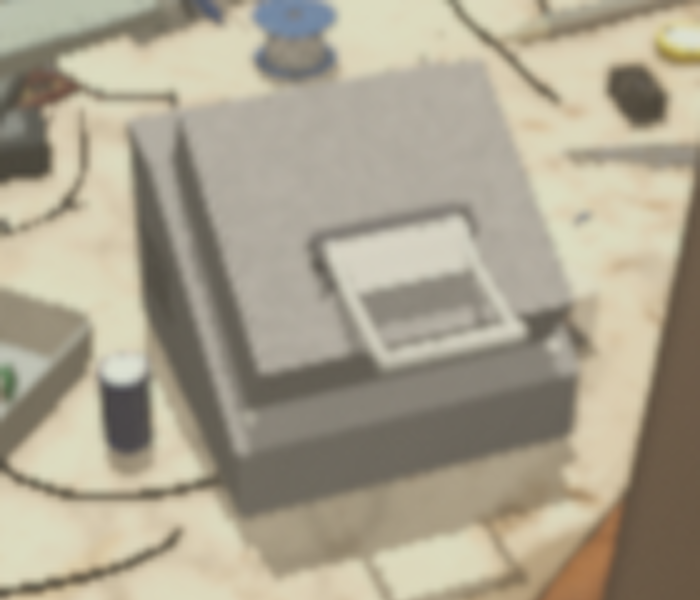

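```bash
cat > h.py <<'E'
import numpy as np, cv2
from scipy.spatial.transform import Rotation as R
from scipy.optimize import least_squares
U=np.array([.8660254,0,.5]);N=np.array([-.5,0,.8660254]);Y=np.array([0,1.,0])
HG=np.array([50,0,120.])
def proj(c,P):
    p=R.from_rotvec(c["rvec"]).apply(np.atleast_2d(P))+c["tvec"]
    s=p[:,:2]/p[:,2:]; s=s*(1+c["k1"]*(s**2).sum(1,keepdims=True))
    return s*[c["fx"],c["fy"]]+[c["cx"],c["cy"]]
def deck(u,y,n): return HG+u*U+y*Y+n*N
def rayz(c,px,z):
    f=lambda q: proj(c,[q[0],q[1],z])[0]-px
    r=least_squares(f,[600,0]); return np.r_[r.x,z]
SC=dict(fx=415.92570473332916,fy=415.92570473332916,cx=313.80990891436875,cy=199.63175840267076,k1=-0.0662023311024242,rvec=np.array([1.82780556,-1.06657237,0.64751598]),tvec=np.array([-477.428443,236.85729097,720.57343418]))
SI=dict(fx=379.16667392575954,fy=379.16667392575954,cx=316.20616631784986,cy=195.92201313081682,k1=-0.04742738868247528,rvec=np.array([0.73647637,-2.47937663,1.30394556]),tvec=np.array([277.31199812,379.55555233,528.88299488]))
def Tw(p,q): # console->world
    return R.from_euler('z',p[2]).apply(np.atleast_2d(q))+[p[0],p[1],0]
E
cat > fit.py <<'E'
from h import *
f=lambda a:(np.array(a)+.5)/5-.5+[235,150]
C=lambda x,y,z:np.array([x,y,z],float)
obs=[(SC,C(-80,-85,45),(367,470)),(SC,C(-80,-85,0),(370,545)),(SC,C(-80,85,0),(238,372)),
(SC,deck(-132,-75,46),(346,363)),(SC,deck(0,-75,46),(590,185)),(SC,deck(0,75,46),(432,62)),
(SI,C(-80,85,45),(240,452)),(SI,C(-80,85,0),(247,514)),(SI,C(-80,-85,0),(572,430)),
(SI,deck(-132,75,46),(262,375)),(SI,deck(-132,-75,46),(570,310)),(SI,deck(0,75,46),(182,118)),(SI,deck(0,-75,46),(487,62))]
res=lambda p:np.concatenate([(proj(c,Tw(p,q))[0]-f(o)) for c,q,o in obs])
for y0 in (0,-.5,.5):
    r=least_squares(res,[600,0,y0],loss='soft_l1'); print(r.x,r.cost)
p=r.x; print(np.round(res(p).reshape(-1,2),1))
for n,q in [("hinge",HG),("bar",deck(-150,0,75)),("barL",deck(-150,29,75)),("barR",deck(-150,-29,75)),("knob",deck(-70,0,26))]:
    w=Tw(p,q)[0]; print(n,w.round(1),((proj(SC,w)[0]-[235,150])*5).round(),((proj(SI,w)[0]-[235,150])*5).round())
E
python3 fit.py
```

```text
[597.28914361 -26.86120241 592.07495829] 1144.1052735372948
[ 536.56520895 -276.4953626   564.85072733] 12.537853852801854
[ 536.56520905 -276.49536175  577.41709796] 12.537853852812633
[[ 0.7  0.1]
 [ 0.2  2.2]
 [-0.2  0.5]
 [-0.3  0.6]
 [-0.2 -1.5]
 [ 1.5 -1.2]
 [-0.6  0.7]
 [-1.3  3.1]
 [ 1.   3.2]
 [-0.3  0.1]
 [ 1.6 -1.1]
 [-0.1 -1.1]
 [-0.3 -0.7]]
hinge [ 576.8 -306.2  120. ] [549. 180.] [320. 131.]
bar [ 442.1 -206.8  110. ] [214. 268.] [448. 348.]
barL [ 459.3 -183.4  110. ] [192. 240.] [384. 363.]
barR [ 424.9 -230.1  110. ] [236. 296.] [511. 334.]
knob [ 517.6 -262.5  107.5] [406. 233.] [372. 233.]
```

```bash
cat >> fit.py <<'E'
print("---")
obs=[o for o in obs if o[1][2]>0]+[(SC,deck(-150,0,75),(210,273)),(SI,deck(-150,0,75),(451,346))]
def Tw(p,q): return R.from_euler('z',p[2]).apply(np.atleast_2d(q))+[p[0],p[1],p[3]]
for k in (0,1):
    if k: res2=res
    else: res2=lambda p:np.r_[res(p),p[3]*10]
    r=least_squares(res2,[536,-276,-.636,0],loss='soft_l1'); p=r.x;print(p,r.cost);print(np.round(res(p).reshape(-1,2),1).tolist())
    print(Tw(p,deck(-150,0,75)),Tw(p,HG),Tw(p,deck(-70,0,26)))
E
python3 fit.py | sed -n '/---/,$p'
```

```text
---
[ 5.35698912e+02 -2.75776996e+02 -6.33452373e-01 -5.14066125e-03] 5.863288243847866
[[0.3, 0.2], [-0.7, 0.7], [-0.6, -1.5], [1.0, -1.1], [-0.4, 1.1], [-0.0, 0.4], [1.8, -0.9], [-0.0, -0.8], [-0.2, -0.5], [0.7, -0.5], [0.2, 1.1]]
[[ 441.07276196 -206.28205827  109.94676434]] [[ 575.99834948 -305.37353841  119.99485934]] [[ 516.66002468 -261.79453652  107.51151974]]
[ 536.00267828 -276.03056336   -0.63485049   -0.82445995] 5.650072089483594
[[0.4, 0.5], [-0.6, 1.0], [-0.5, -1.2], [1.2, -0.9], [-0.5, 1.2], [-0.2, 0.6], [1.7, -0.7], [-0.0, -0.6], [-0.2, -0.3], [0.8, -0.3], [0.0, 1.3]]
[[ 441.47378248 -206.4033958   109.12744505]] [[ 576.26069707 -305.68342027  119.17554005]] [[ 516.98335862 -262.0214993   106.69220045]]
```

```bash
python3 - <<'E'
from h import *
def tri(a,b):
    r=least_squares(lambda q:np.r_[proj(SC,q)[0]-a,proj(SI,q)[0]-b],[700,-100,400]); return r.x.round(),r.cost.round(1)
print("lamp front end",tri((322,45),(197,65)), "clamp", tri((228,20),(97,140)))
for px in [(397,286),(458,270),(588,345)]: print(px, rayz(SC,px,9).round())
p=[535.9,-275.9,-.634]
n=R.from_euler('z',p[2]).apply(N); u=R.from_euler('z',p[2]).apply(U); y=R.from_euler('z',p[2]).apply(Y)
print("u",u,"y",y,"n",n)
for du,dn,l in [(-150,75,'bar'),(-150,175,'pre')]:
    w=Tw(p,deck(du,0,dn))[0]; print(l,w,"TCP",w+171*n)
Rt=R.from_matrix(np.c_[y,u,-n]); print("rpy",Rt.as_euler('xyz'))
from cell import env
s=env.state(); R0=R.from_euler('xyz',s['tcp_rot'])
t=Tw(p,deck(-150,0,175))[0]+171*n
print("shift tool",R0.inv().apply(t-s['eef_pos']).round(1),"rot units",((R0.inv()*Rt).as_rotvec()/np.radians(6)).round(2))
E
```

```text
lamp front end (array([ 716., -164.,  404.]), np.float64(12.2)) clamp (array([637.,  99., 393.]), np.float64(652.2))
(397, 286) [ 423. -500.    9.]
(458, 270) [ 536. -596.    9.]
(588, 345) [ 430. -843.    9.]
u [ 0.6977259  -0.51300932  0.5       ] y [0.59237215 0.80566447 0.        ] n [-0.40283224  0.29618607  0.8660254 ]
bar [ 441.31192148 -206.3532531   109.951905  ] TCP [ 372.42760918 -155.7054346   258.0422484 ]
pre [ 401.02869791 -176.73464579  196.554445  ] TCP [ 332.14438561 -126.08682729  344.6447884 ]
rpy [2.61799388 0.         0.93679633]
shift tool [ 279.6 -405.8   60. ] rot units [-4.84  1.58 -5.92]
```

```bash
cat >> h.py <<'E'
CP=[535.9,-275.9,-.634]
def goal(u,y,n,tilt,spin=0,back=0,cp=None):
    """grasp point at deck coords(u,y,n); tool tilted 'tilt' deg outward from vertical (30 = along -n), spin deg about tool z"""
    cp=cp or CP
    a=np.radians(tilt); z=np.array([np.sin(a),0,-np.cos(a)]); yy=np.array([np.cos(a),0,np.sin(a)]); x=np.array([0,1.,0])
    Rc=R.from_euler('z',cp[2])*R.from_matrix(np.c_[x,yy,z])*R.from_euler('z',spin,degrees=True)
    g=Tw(cp,deck(u,y,n))[0]
    return g-Rc.apply([0,0,171+back]),Rc
def plan(g,s=None):
    from cell import env
    s=s or env.state(); R0=R.from_euler('xyz',s['tcp_rot']); t,Rc=g
    print("TCPgoal",t.round(1),"shift",R0.inv().apply(t-s['eef_pos']).round(1),"rot",((R0.inv()*Rc).as_rotvec()/np.radians(6)).round(2),"j",np.round(s['joints'],2),"F",np.round(s['ft_force'],1))
def where(cp=None):
    from cell import env
    cp=cp or CP; s=env.state(); Rc=R.from_euler('xyz',s['tcp_rot']); g=s['eef_pos']+Rc.apply([0,0,171])
    q=R.from_euler('z',-cp[2]).apply(g-[cp[0],cp[1],0])-HG
    Rd=R.from_matrix(np.c_[U,Y,N]).inv()*R.from_euler('z',-cp[2])*Rc
    print("t",round(s['t'],2),"uyn",np.round([q@U,q@Y,q@N],1),"z(u,y,n)",Rd.as_matrix()[:,2].round(3),"x",Rd.as_matrix()[:,0].round(3),"F",np.round(s['ft_force'],1),"op",round(s['opening'],3),"j",np.round(s['joints'],2))
E
python3 -c "
from h import *
plan(goal(-150,0,75,15,back=60));where()"
```

```text
TCPgoal [ 393.1 -170.9  333.1] shift [ 324.5 -344.9   71.5] rot [-2.42  0.79 -6.03] j [-1.37  0.49  1.56 -0.    1.09 -0.11] F [ 0.1  0.3 -1.1]
t 0.15 uyn [ -66.4 -465.8  169.2] z(u,y,n) [-0.5    0.    -0.866] x [ 0.514  0.805 -0.297] F [ 0.1  0.3 -1.1] op 1.004 j [-1.37  0.49  1.56 -0.    1.09 -0.11]
```

>>> play_rows(
  fingers=0.36,
  increments=[
    {"dx": 25, "dy": -27, "dz": 5, "rx": -0.2, "ry": 0.06, "rz": -0.5},
    {"dx": 52, "dy": -56, "dz": 10, "rx": -0.4, "ry": 0.12, "rz": -1.0},
    {"dx": 79, "dy": -84, "dz": 15, "rx": -0.6, "ry": 0.2, "rz": -1.5},
    {"dx": 106, "dy": -112, "dz": 20, "rx": -0.8, "ry": 0.26, "rz": -2.0},
    {"dx": 133, "dy": -141, "dz": 25, "rx": -1.0, "ry": 0.33, "rz": -2.5},
    {"dx": 160, "dy": -170, "dz": 30, "rx": -1.2, "ry": 0.4, "rz": -3.0},
    {"dx": 187, "dy": -199, "dz": 35, "rx": -1.4, "ry": 0.46, "rz": -3.5},
    {"dx": 200, "dy": -215, "dz": 40, "rx": -1.5, "ry": 0.5, "rz": -3.7},
  ],
)

```text
t: 0.82
eef_pos: [313.5, -328.7, 364.3]
tcp_rot: [2.979, -0.022, 0.696]
ft_force: [0.8, -0.6, -0.1]
opening: 0.496
```

```bash
python3 -c "
from h import *
plan(goal(-150,0,75,15,back=60));where()"
```

```text
TCPgoal [ 393.1 -170.9  333.1] shift [161.6 -74.8  22.9] rot [-0.92  0.28 -2.29] j [-0.96  0.29  2.04  0.06  0.65 -0.13] F [ 0.8 -0.6 -0.1]
t 0.82 uyn [-109.5 -177.4  150.5] z(u,y,n) [-0.353 -0.018 -0.936] x [ 0.217  0.971 -0.101] F [ 0.8 -0.6 -0.1] op 0.496 j [-0.96  0.29  2.04  0.06  0.65 -0.13]
```

>>> play_rows(
  increments=[
    {"dx": 25, "dy": -12, "dz": 4, "rx": -0.15, "ry": 0.05, "rz": -0.4},
    {"dx": 52, "dy": -24, "dz": 8, "rx": -0.3, "ry": 0.1, "rz": -0.8},
    {"dx": 82, "dy": -38, "dz": 12, "rx": -0.45, "ry": 0.15, "rz": -1.2},
    {"dx": 112, "dy": -52, "dz": 16, "rx": -0.6, "ry": 0.2, "rz": -1.6},
    {"dx": 137, "dy": -63, "dz": 20, "rx": -0.8, "ry": 0.24, "rz": -2.0},
    {"dx": 155, "dy": -72, "dz": 22, "rx": -0.92, "ry": 0.28, "rz": -2.29},
    {"dx": 161.6, "dy": -74.8, "dz": 23, "rx": -0.92, "ry": 0.28, "rz": -2.29},
    {"dx": 161.6, "dy": -74.8, "dz": 23, "rx": -0.92, "ry": 0.28, "rz": -2.29},
  ],
)

```text
t: 1.48
eef_pos: [393.6, -169.5, 332.7]
tcp_rot: [2.88, 0.0, 0.939]
ft_force: [-0.7, -0.9, -0.3]
opening: 0.362
```

```bash
python3 - <<'E'
from h import *
from cell import env,viewer
plan(goal(-150,0,75,15));where()
for n in ["scene","side","wrist"]:
    c=viewer.read_camera(n); im=c["image"][:,:,::-1].copy()
    if n=="wrist": cv2.imwrite("pics/w1.png",im); W=c; np.save("w1.npy",dict(c,image=0),allow_pickle=True)
    else: cv2.imwrite(f"pics/{n}1.png",cv2.resize(im[130:280,220:400],None,fx=4,fy=4,interpolation=cv2.INTER_CUBIC))
for y in(-29,0,29): print(proj(W,Tw(CP,deck(-150,y,75)))[0])
E
```

```text
TCPgoal [ 405.7 -180.1  275.1] shift [-1.4  0.6 59.7] rot [-0.   -0.    0.02] j [-0.56  0.3   2.15 -0.05  0.43  0.12] F [-0.7 -0.9 -0.3]
t 1.48 uyn [-135.1    1.4  132.9] z(u,y,n) [-0.259  0.    -0.966] x [-0.002  1.     0.001] F [-0.7 -0.9 -0.3] op 0.362 j [-0.56  0.3   2.15 -0.05  0.43  0.12]
[320.88528184 257.63859054]
[320.87997649 218.07030969]
[320.87439424 175.93927822]
```

View pics/w1.png

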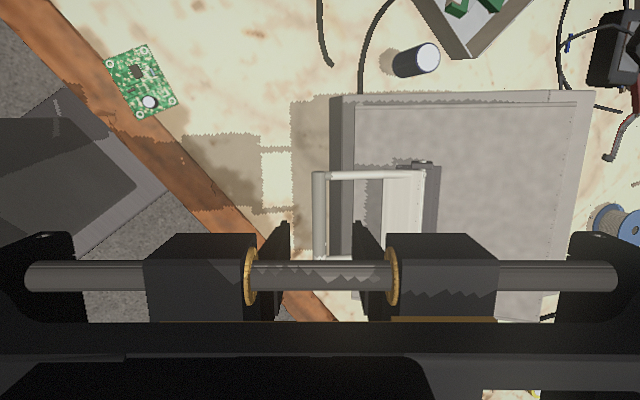

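View pics/scene1.png

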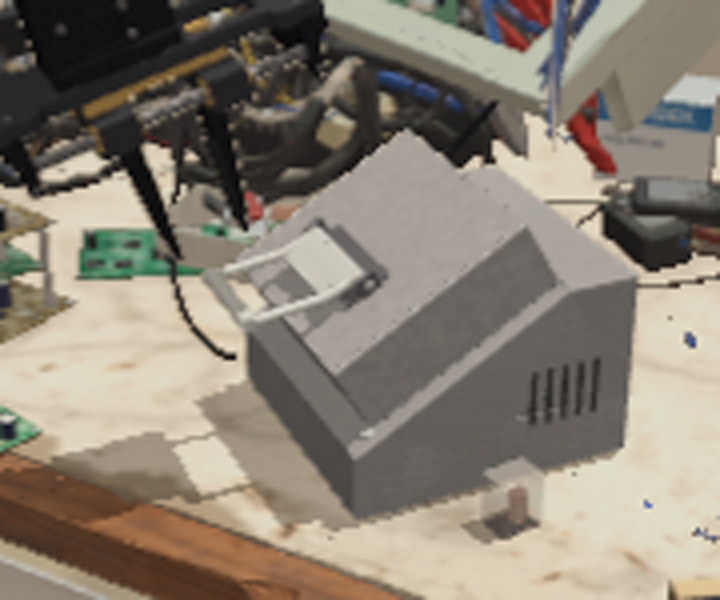

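View pics/side1.png

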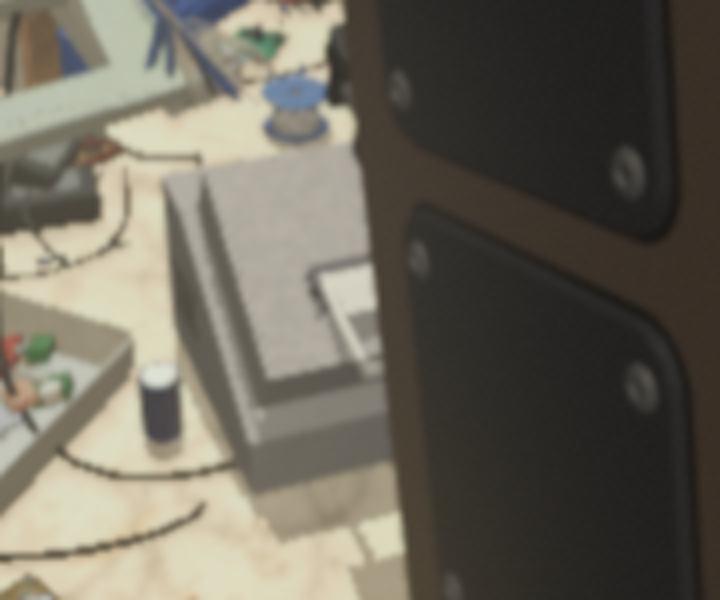

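>>> play_rows(
  increments=[
    {"dz": 12},
    {"dz": 26},
    {"dz": 40},
    {"dz": 50, "dx": -1.4},
    {"dz": 57, "dx": -1.4},
    {"dz": 60, "dx": -1.4},
    {"dz": 60, "dx": -1.4},
  ],
)

```text
invalid input
```

```bash
python3 - <<'E'
from h import *
from cell import env,viewer
where()
for n in ["scene","wrist"]:
    c=viewer.read_camera(n); im=c["image"][:,:,::-1].copy()
    if n=="wrist": cv2.imwrite("pics/w2.png",im)
    else: cv2.imwrite(f"pics/{n}2.png",cv2.resize(im[130:280,220:400],None,fx=4,fy=4,interpolation=cv2.INTER_CUBIC))
E
```

```text
t 1.63 uyn [-134.3   -0.4  132.8] z(u,y,n) [-0.258 -0.001 -0.966] x [ 0.     1.    -0.001] F [0.6 0.4 0.7] op 0.36 j [-0.56  0.3   2.15 -0.05  0.43  0.11]
```

View pics/scene2.png

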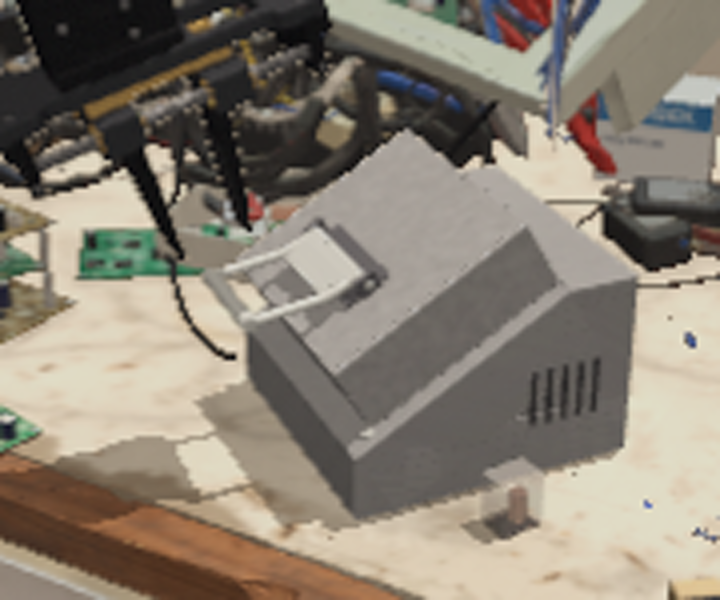

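View pics/w2.png

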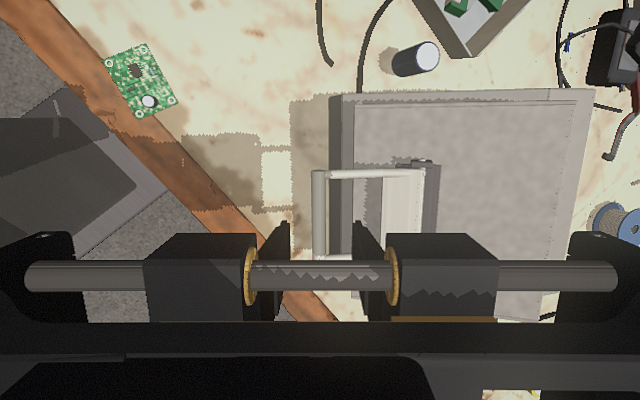

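The call was refused, so nothing moved and the pictures match the previous ones. I'll give all six numbers per row.

>>> play_rows(
  increments=[
    {"dx": 0, "dy": 0, "dz": 12, "rx": 0, "ry": 0, "rz": 0},
    {"dx": 0, "dy": 0, "dz": 26, "rx": 0, "ry": 0, "rz": 0},
    {"dx": 0, "dy": 0, "dz": 40, "rx": 0, "ry": 0, "rz": 0},
    {"dx": 0, "dy": 0, "dz": 50, "rx": 0, "ry": 0, "rz": 0},
    {"dx": 0, "dy": 0, "dz": 57, "rx": 0, "ry": 0, "rz": 0},
    {"dx": 0, "dy": 0, "dz": 60, "rx": 0, "ry": 0, "rz": 0},
    {"dx": 0, "dy": 0, "dz": 60, "rx": 0, "ry": 0, "rz": 0},
  ],
)

```text
t: 2.32
eef_pos: [405.4, -181.2, 274.8]
tcp_rot: [2.88, 0.001, 0.935]
ft_force: [0.2, -0.5, 0.3]
opening: 0.359
```

```bash
python3 - <<'E'
from h import *
from cell import env,viewer
where()
for n in ["scene","wrist"]:
    c=viewer.read_camera(n); im=c["image"][:,:,::-1].copy()
    if n=="wrist": cv2.imwrite("pics/w3.png",im)
    else: cv2.imwrite(f"pics/{n}3.png",cv2.resize(im[130:280,220:400],None,fx=4,fy=4,interpolation=cv2.INTER_CUBIC))
E
```

```text
t 2.32 uyn [-149.8   -1.2   74.5] z(u,y,n) [-0.259 -0.001 -0.966] x [ 0.002  1.    -0.002] F [ 0.2 -0.5  0.3] op 0.359 j [-0.57  0.43  2.17 -0.07  0.27  0.13]
```

View pics/scene3.png

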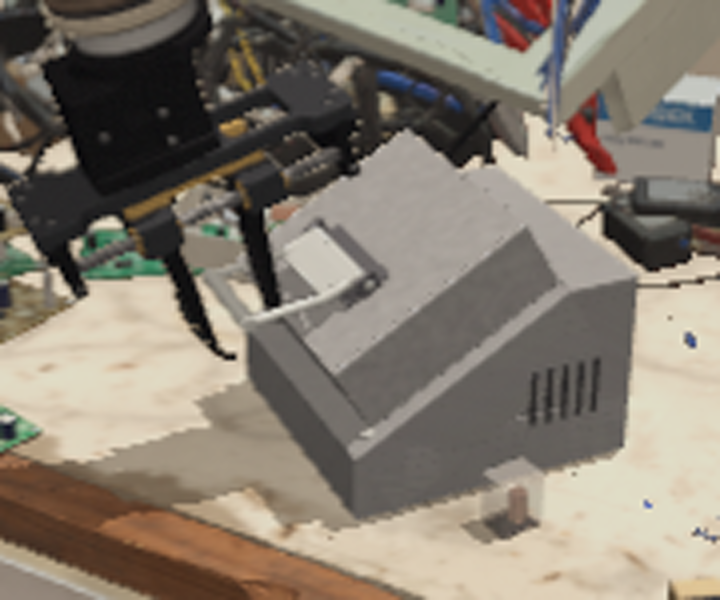

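View pics/w3.png

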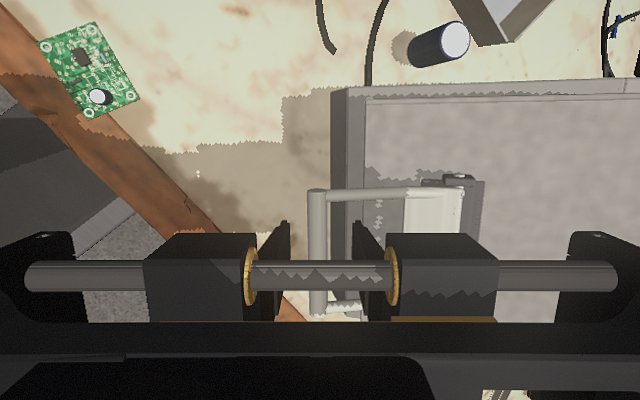

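The bar lies between the fingers (column 318, fingers at 283 and 357) and the rear finger is in the window, so I'm closing.

>>> play_rows(
  fingers=0,
  increments=[
    {"dx": 0, "dy": 0, "dz": 0, "rx": 0, "ry": 0, "rz": 0},
    {"dx": 0, "dy": 0, "dz": 0, "rx": 0, "ry": 0, "rz": 0},
    {"dx": 0, "dy": 0, "dz": 0, "rx": 0, "ry": 0, "rz": 0},
    {"dx": 0, "dy": 0, "dz": 0, "rx": 0, "ry": 0, "rz": 0},
    {"dx": 0, "dy": 0, "dz": 0, "rx": 0, "ry": 0, "rz": 0},
    {"dx": 0, "dy": 0, "dz": 0, "rx": 0, "ry": 0, "rz": 0},
  ],
)

```text
t: 2.92
eef_pos: [404.6, -180.3, 275.2]
tcp_rot: [2.882, 0.001, 0.935]
ft_force: [-4.1, 3.9, 1.4]
opening: 0.1
```

```bash
cat > arc.py <<'E'
from h import *
import sys
def barpos(c,p):
    rot=lambda v,a:np.array([v[0]*np.cos(a)+v[1]*np.sin(a),-v[0]*np.sin(a)+v[1]*np.cos(a)])
    return rot(np.array([-85,52])+rot(np.array([-65,23]),p),c)
def seq(lst):
    """lst of (cover,paddle,tilt); print rows relative to the current pose"""
    from cell import env
    s=env.state(); R0=R.from_euler('xyz',s['tcp_rot'])
    for c,p,t in lst:
        b=barpos(c,p); T,Rc=goal(b[0],0,b[1],t)
        print((c,p,t),b.round(1),"d",R0.inv().apply(T-s['eef_pos']).round(1),"r",((R0.inv()*Rc).as_rotvec()/np.radians(6)).round(2))
E
python3 - <<'E'
from arc import *
where()
seq([(0,p,15) for p in np.arange(.0,.75,.1)])
E
```

```text
t 2.92 uyn [-151.1   -1.    75.5] z(u,y,n) [-0.261 -0.001 -0.965] x [ 0.001  1.    -0.001] F [-4.1  3.9  1.4] op 0.1 j [-0.57  0.43  2.18 -0.07  0.28  0.13]
(0, np.float64(0.0), 15) [-150.   75.] d [0.8 0.7 0.2] r [-0.02  0.01 -0.01]
(0, np.float64(0.1), 15) [-147.4   81.4] d [ 0.8  1.6 -6.6] r [-0.02  0.01 -0.01]
(0, np.float64(0.2), 15) [-144.1   87.5] d [  0.8   3.1 -13.3] r [-0.02  0.01 -0.01]
(0, np.float64(0.30000000000000004), 15) [-140.3   93.2] d [  0.8   5.3 -19.8] r [-0.02  0.01 -0.01]
(0, np.float64(0.4), 15) [-135.9   98.5] d [  0.8   8.2 -26.1] r [-0.02  0.01 -0.01]
(0, np.float64(0.5), 15) [-131.   103.3] d [  0.8  11.6 -32.1] r [-0.02  0.01 -0.01]
(0, np.float64(0.6000000000000001), 15) [-125.7  107.7] d [  0.8  15.7 -37.7] r [-0.02  0.01 -0.01]
(0, np.float64(0.7000000000000001), 15) [-119.9  111.5] d [  0.8  20.3 -42.8] r [-0.02  0.01 -0.01]
```

>>> play_rows(
  increments=[
    {"dx": 0, "dy": 0.9, "dz": -6.8, "rx": 0, "ry": 0, "rz": 0},
    {"dx": 0, "dy": 2.4, "dz": -13.5, "rx": 0, "ry": 0, "rz": 0},
    {"dx": 0, "dy": 4.6, "dz": -20, "rx": 0, "ry": 0, "rz": 0},
    {"dx": 0, "dy": 7.5, "dz": -26.3, "rx": 0, "ry": 0, "rz": 0},
    {"dx": 0, "dy": 10.9, "dz": -32.3, "rx": 0, "ry": 0, "rz": 0},
    {"dx": 0, "dy": 15, "dz": -37.9, "rx": 0, "ry": 0, "rz": 0},
    {"dx": 0, "dy": 17, "dz": -40.5, "rx": 0, "ry": 0, "rz": 0},
    {"dx": 0, "dy": 17, "dz": -40.5, "rx": 0, "ry": 0, "rz": 0},
  ],
)

```text
t: 3.58
eef_pos: [408.6, -183.2, 319.4]
tcp_rot: [2.886, 0.001, 0.935]
ft_force: [-8.7, 6.5, 2.3]
opening: 0.096
```

```bash
python3 - <<'E'
from arc import *
from cell import env,viewer
where()
for n in ["scene"]:
    c=viewer.read_camera(n); im=c["image"][:,:,::-1].copy()
    cv2.imwrite(f"pics/{n}4.png",cv2.resize(im[130:280,220:400],None,fx=4,fy=4,interpolation=cv2.INTER_CUBIC))
seq([(c,.65,15) for c in np.arange(.0,.9,.1)])
E
```

```text
t 3.58 uyn [-125.3   -0.9  111.5] z(u,y,n) [-0.265 -0.001 -0.964] x [ 0.001  1.    -0.002] F [-8.7  6.5  2.3] op 0.096 j [-0.57  0.35  2.12 -0.05  0.41  0.11]
(np.float64(0.0), 0.65, 15) [-122.8  109.6] d [0.7 2.  1. ] r [-0.06  0.01 -0.01]
(np.float64(0.1), 0.65, 15) [-111.3  121.4] d [  0.7  10.  -13.4] r [-0.06  0.01 -0.01]
(np.float64(0.2), 0.65, 15) [-98.6 131.9] d [  0.7  19.5 -26.8] r [-0.06  0.01 -0.01]
(np.float64(0.30000000000000004), 0.65, 15) [-84.9 141. ] d [  0.7  30.2 -39.3] r [-0.06  0.01 -0.01]
(np.float64(0.4), 0.65, 15) [-70.4 148.8] d [  0.7  42.1 -50.7] r [-0.06  0.01 -0.01]
(np.float64(0.5), 0.65, 15) [-55.2 155.1] d [  0.7  55.1 -60.8] r [-0.06  0.01 -0.01]
(np.float64(0.6000000000000001), 0.65, 15) [-39.5 159.8] d [  0.7  69.1 -69.5] r [-0.06  0.01 -0.01]
(np.float64(0.7000000000000001), 0.65, 15) [-23.3 163. ] d [  0.7  83.8 -76.8] r [-0.06  0.01 -0.01]
(np.float64(0.8), 0.65, 15) [ -6.9 164.5] d [  0.7  99.2 -82.6] r [-0.06  0.01 -0.01]
```

View pics/scene4.png

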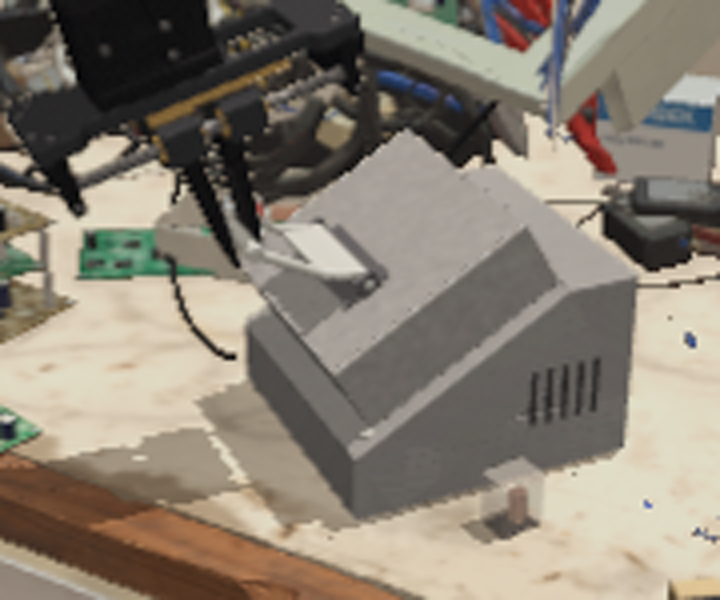

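The paddle is up at about 0.62 rad with the cover still shut. Next is the swing along the arc.

>>> play_rows(
  increments=[
    {"dx": 0, "dy": 9, "dz": -14, "rx": 0, "ry": 0, "rz": 0},
    {"dx": 0, "dy": 18.5, "dz": -27.5, "rx": 0, "ry": 0, "rz": 0},
    {"dx": 0, "dy": 29.5, "dz": -40, "rx": 0, "ry": 0, "rz": 0},
    {"dx": 0, "dy": 41.5, "dz": -51.5, "rx": 0, "ry": 0, "rz": 0},
    {"dx": 0, "dy": 54.5, "dz": -61.5, "rx": 0, "ry": 0, "rz": 0},
    {"dx": 0, "dy": 68.5, "dz": -70, "rx": 0, "ry": 0, "rz": 0},
    {"dx": 0, "dy": 83.5, "dz": -77, "rx": 0, "ry": 0, "rz": 0},
    {"dx": 0, "dy": 99, "dz": -82.8, "rx": 0, "ry": 0, "rz": 0},
  ],
)

```text
t: 4.3
eef_pos: [468.4, -226.9, 426.0]
tcp_rot: [2.888, 0.001, 0.936]
ft_force: [-4.0, 5.3, 1.0]
opening: 0.096
```

```bash
python3 - <<'E'
from arc import *
from cell import env,viewer
where()
for n in ["scene"]:
    c=viewer.read_camera(n); im=c["image"][:,:,::-1].copy()
    cv2.imwrite(f"pics/{n}5.png",cv2.resize(im[100:280,220:400],None,fx=3,fy=3,interpolation=cv2.INTER_CUBIC))
seq([(c,.65,15) for c in np.arange(.7,1.95,.1)])
E
```

```text
t 4.3 uyn [ -8.1  -0.7 166.9] z(u,y,n) [-0.267 -0.001 -0.964] x [ 0.001  1.    -0.001] F [-4.   5.3  1. ] op 0.096 j [-0.58  0.29  1.83 -0.02  0.76  0.07]
(np.float64(0.7), 0.65, 15) [-23.3 163. ] d [  0.6 -17.7   8.8] r [-0.03  0.01 -0.01]
(np.float64(0.7999999999999999), 0.65, 15) [ -6.9 164.5] d [ 0.6 -2.3  3.1] r [-0.03  0.01 -0.01]
(np.float64(0.8999999999999999), 0.65, 15) [  9.5 164.4] d [ 0.6 13.6 -1.1] r [-0.03  0.01 -0.01]
(np.float64(0.9999999999999999), 0.65, 15) [ 25.9 162.6] d [ 0.6 29.8 -3.7] r [-0.03  0.01 -0.01]
(np.float64(1.0999999999999999), 0.65, 15) [ 42.  159.2] d [ 0.6 46.3 -4.6] r [-0.03  0.01 -0.01]
(np.float64(1.1999999999999997), 0.65, 15) [ 57.7 154.2] d [ 0.7 62.7 -3.9] r [-0.03  0.01 -0.01]
(np.float64(1.2999999999999998), 0.65, 15) [ 72.8 147.7] d [ 0.7 79.  -1.6] r [-0.03  0.01 -0.01]
(np.float64(1.4), 0.65, 15) [ 87.2 139.7] d [ 0.7 95.   2.4] r [-0.03  0.01 -0.01]
(np.float64(1.4999999999999998), 0.65, 15) [100.7 130.3] d [  0.7 110.5   7.9] r [-0.03  0.01 -0.01]
(np.float64(1.5999999999999996), 0.65, 15) [113.2 119.6] d [  0.8 125.4  14.9] r [-0.03  0.01 -0.01]
(np.float64(1.6999999999999997), 0.65, 15) [124.6 107.7] d [  0.8 139.4  23.4] r [-0.03  0.01 -0.01]
(np.float64(1.7999999999999996), 0.65, 15) [134.7  94.7] d [  0.8 152.6  33.3] r [-0.03  0.01 -0.01]
(np.float64(1.8999999999999997), 0.65, 15) [143.5  80.8] d [  0.8 164.7  44.4] r [-0.03  0.01 -0.01]
```

View pics/scene5.png

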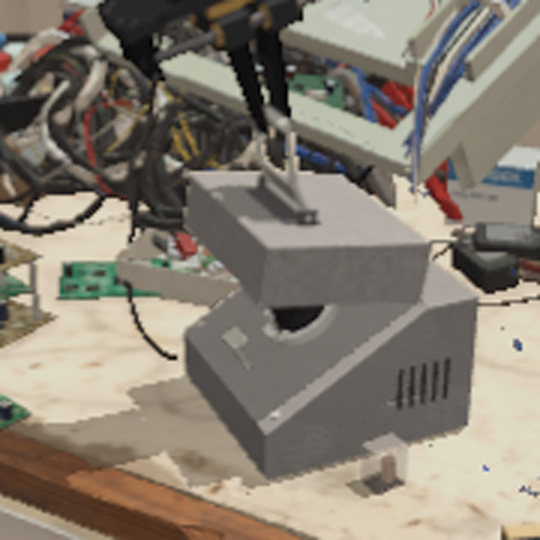

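>>> play_rows(
  increments=[
    {"dx": 0, "dy": 14, "dz": -3, "rx": 0, "ry": 0, "rz": 0},
    {"dx": 0, "dy": 30, "dz": -5, "rx": 0, "ry": 0, "rz": 0},
    {"dx": 0, "dy": 46, "dz": -6, "rx": 0, "ry": 0, "rz": 0},
    {"dx": 0, "dy": 62.5, "dz": -5.5, "rx": 0, "ry": 0, "rz": 0},
    {"dx": 0, "dy": 79, "dz": -3.5, "rx": 0, "ry": 0, "rz": 0},
    {"dx": 0, "dy": 95, "dz": 0, "rx": 0, "ry": 0, "rz": 0},
    {"dx": 0, "dy": 110.5, "dz": 6, "rx": 0, "ry": 0, "rz": 0},
    {"dx": 0, "dy": 125, "dz": 13.5, "rx": 0, "ry": 0, "rz": 0},
  ],
)

```text
t: 5.02
eef_pos: [570.7, -302.2, 448.1]
tcp_rot: [2.882, -0.0, 0.936]
ft_force: [-1.7, 4.2, 1.7]
opening: 0.098
```

```bash
python3 - <<'E'
from arc import *
from cell import env,viewer
where()
for n in ["scene"]:
    c=viewer.read_camera(n); im=c["image"][:,:,::-1].copy()
    cv2.imwrite(f"pics/{n}6.png",cv2.resize(im[70:280,220:400],None,fx=2.8,fy=2.8,interpolation=cv2.INTER_CUBIC))
seq([(c,.65,15) for c in np.arange(1.5,1.95,.1)])
E
```

```text
t 5.02 uyn [113.8  -0.6 122.3] z(u,y,n) [-0.261 -0.    -0.965] x [ 0.001  1.    -0.   ] F [-1.7  4.2  1.7] op 0.098 j [-0.59  0.46  1.51 -0.02  0.92  0.06]
(np.float64(1.5), 0.65, 15) [100.7 130.3] d [  0.7 -17.   -5.8] r [-0.01  0.   -0.01]
(np.float64(1.6), 0.65, 15) [113.2 119.6] d [ 0.7 -2.2  1.3] r [-0.01  0.   -0.01]
(np.float64(1.7000000000000002), 0.65, 15) [124.6 107.7] d [ 0.7 11.9  9.8] r [-0.01  0.   -0.01]
(np.float64(1.8000000000000003), 0.65, 15) [134.7  94.7] d [ 0.8 25.  19.7] r [-0.01  0.   -0.01]
(np.float64(1.9000000000000004), 0.65, 15) [143.5  80.8] d [ 0.8 37.1 30.9] r [-0.01  0.   -0.01]
```

View pics/scene6.png

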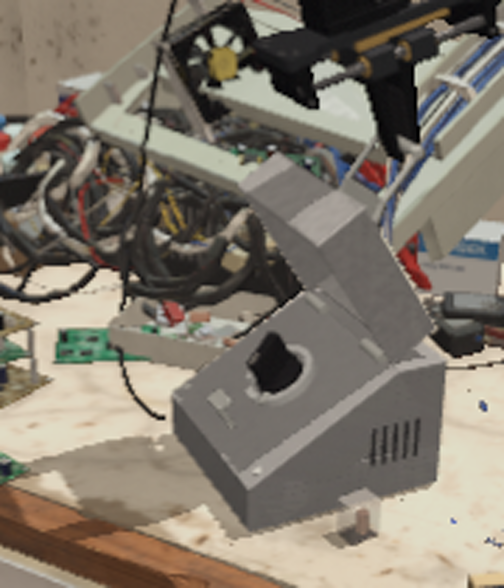

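>>> play_rows(
  increments=[
    {"dx": 0, "dy": 6, "dz": 3.5, "rx": 0, "ry": 0, "rz": 0},
    {"dx": 0, "dy": 13, "dz": 8.5, "rx": 0, "ry": 0, "rz": 0},
    {"dx": 0, "dy": 19, "dz": 13.5, "rx": 0, "ry": 0, "rz": 0},
    {"dx": 0, "dy": 23, "dz": 17, "rx": 0, "ry": 0, "rz": 0},
    {"dx": 0, "dy": 23, "dz": 17, "rx": 0, "ry": 0, "rz": 0},
  ],
)

```text
t: 5.48
eef_pos: [594.4, -319.7, 436.5]
tcp_rot: [2.879, -0.001, 0.935]
ft_force: [3.2, 2.2, 3.4]
opening: 0.096
```

```bash
python3 - <<'E'
from arc import *
where()
E
```

```text
t 5.48 uyn [134.   -0.5  97.4] z(u,y,n) [-0.259  0.    -0.966] x [ 0.002  1.    -0.   ] F [3.2 2.2 3.4] op 0.096 j [-0.59  0.51  1.45 -0.01  0.93  0.05]
```

>>> play_rows(
  fingers=0.22,
  increments=[
    {"dx": 0, "dy": 0, "dz": 0, "rx": 0, "ry": 0, "rz": 0},
    {"dx": 0, "dy": 0, "dz": 0, "rx": 0, "ry": 0, "rz": 0},
    {"dx": 0, "dy": -5, "dz": -3, "rx": 0, "ry": 0, "rz": 0},
    {"dx": 0, "dy": -10, "dz": -6, "rx": 0, "ry": 0, "rz": 0},
    {"dx": 0, "dy": -16, "dz": -11, "rx": 0, "ry": 0, "rz": 0},
    {"dx": 0, "dy": -20, "dz": -18, "rx": 0, "ry": 0, "rz": 0},
    {"dx": 0, "dy": -20, "dz": -30, "rx": 0, "ry": 0, "rz": 0},
    {"dx": 0, "dy": -20, "dz": -45, "rx": 0, "ry": 0, "rz": 0},
  ],
)

```text
t: 6.15
eef_pos: [569.0, -301.0, 475.4]
tcp_rot: [2.881, -0.001, 0.935]
ft_force: [-0.4, -0.5, 0.0]
opening: 0.221
```

```bash
python3 - <<'E'
from arc import *
from cell import env,viewer
where()
for n in ["scene","side"]:
    c=viewer.read_camera(n); im=c["image"][:,:,::-1].copy()
    cv2.imwrite(f"pics/{n}7.png",im if n=="side" else cv2.resize(im[50:280,220:440],None,fx=2.6,fy=2.6,interpolation=cv2.INTER_CUBIC))
E
```

```text
t 6.15 uyn [125.9  -0.6 146.9] z(u,y,n) [-0.26   0.    -0.966] x [ 0.002  1.    -0.   ] F [-0.4 -0.5  0. ] op 0.221 j [-0.59  0.43  1.47 -0.01  0.98  0.05]
```

View pics/scene7.png

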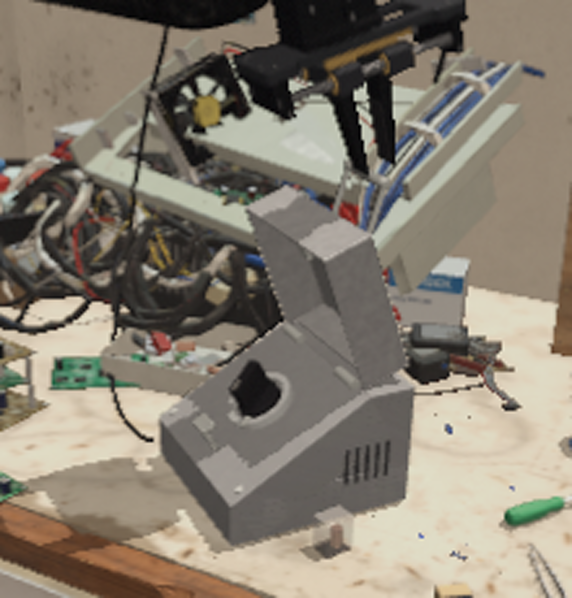

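View pics/side7.png

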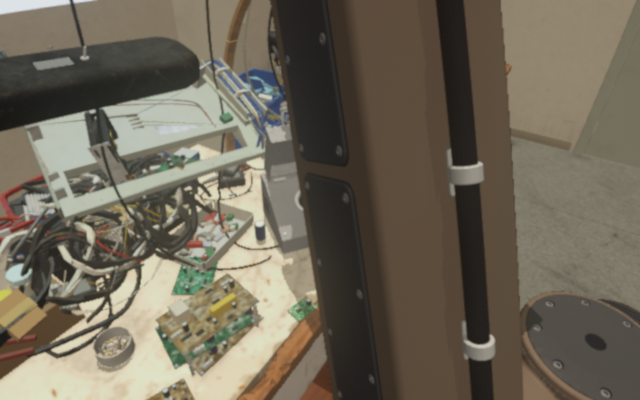

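```bash
python3 - <<'E'
from arc import *
rot=lambda v,a:np.array([v[0]*np.cos(a)+v[1]*np.sin(a),-v[0]*np.sin(a)+v[1]*np.cos(a)])
P=[((-132,-75,0),(328,258)),((-132,-75,46),(372,237)),((-132,75,46),(290,187)),((-132,75,0),(250,207))]
f=lambda a:(np.array(a)+.5)/2.6-.5+[220,50]
def res(x):
    o=[]
    for q,m in P:
        a=rot((q[0],q[2]),x[0]); o.append(proj(SC,Tw(CP,deck(a[0],q[1],a[1])))[0]-f(m))
    return np.concatenate(o)
r=least_squares(res,[1.5]);print(r.x,r.fun.round(1))
plan(goal(-30,0,170,30))
for sp in (60,): plan(goal(-70,0,33,30,spin=sp,back=60))
# knob direction in picture
for d in (20,-20):
    v=d*np.array([np.cos(np.pi/6),np.sin(np.pi/6)])
    w=Tw(CP,deck(-70+v[0],v[1],38)); print("knob end",d,(proj(SC,w)[0]-[220,50])*2.6)
E
```

```text
[1.75832953] [-0.9  0.2  1.1 -1.7  0.1 -1.9 -1.4 -1. ]
TCPgoal [ 417.9 -189.1  400.3] shift [ 2.00e-01 -2.02e+02  2.55e+01] rot [-2.45 -0.   -0.02] j [-0.59  0.43  1.47 -0.01  0.98  0.05] F [ 0.3 -0.2  0.8]
TCPgoal [ 421.  -191.4  313.6] shift [ 1.000e-01 -2.212e+02  1.101e+02] rot [-2.22  1.28  9.93] j [-0.59  0.43  1.47 -0.01  0.98  0.05] F [ 0.3 -0.2  0.8]
knob end 20 [254.00150562 355.68404882]
knob end -20 [232.14781572 388.92764515]
```

>>> play_rows(
  fingers=0.3,
  increments=[
    {"dx": 0, "dy": 0, "dz": -18, "rx": 0, "ry": 0, "rz": 0},
    {"dx": 0, "dy": -5, "dz": -36, "rx": 0, "ry": 0, "rz": 0},
    {"dx": 0, "dy": -25, "dz": -48, "rx": 0, "ry": 0, "rz": 0},
    {"dx": 0, "dy": -55, "dz": -48, "rx": -0.3, "ry": 0, "rz": 0},
    {"dx": 0, "dy": -90, "dz": -40, "rx": -0.8, "ry": 0, "rz": 0},
    {"dx": 0, "dy": -125, "dz": -28, "rx": -1.3, "ry": 0, "rz": 0},
    {"dx": 0, "dy": -160, "dz": -12, "rx": -1.8, "ry": 0, "rz": 0},
    {"dx": 0, "dy": -190, "dz": 5, "rx": -2.3, "ry": 0, "rz": 0},
  ],
)

```text
t: 6.92
eef_pos: [420.8, -191.6, 422.9]
tcp_rot: [2.629, -0.001, 0.936]
ft_force: [1.5, -0.4, -0.2]
opening: 0.298
```

```bash
python3 - <<'E'
from arc import *
from cell import viewer
where()
plan(goal(-70,0,33,30,spin=60,back=60))
c=viewer.read_camera("wrist"); im=c["image"][:,:,::-1].copy(); cv2.imwrite("pics/w8.png",im)
for d in (19,0,-19):
    v=d*np.array([np.cos(np.pi/6),np.sin(np.pi/6)])
    print(proj(c,Tw(CP,deck(-70+v[0],v[1],38)))[0].round(1))
E
```

```text
t 6.92 uyn [-1.730e+01 -1.000e-01  1.877e+02] z(u,y,n) [-0.011  0.001 -1.   ] x [0.001 1.    0.001] F [ 1.5 -0.4 -0.2] op 0.298 j [-0.56  0.19  2.01 -0.08  0.43  0.14]
TCPgoal [ 421.  -191.4  313.6] shift [  0.1 -53.6  95.3] rot [-0.1   0.05  9.99] j [-0.56  0.19  2.01 -0.08  0.43  0.14] F [ 1.5 -0.4 -0.2]
[284.1 179.2]
[267. 189.]
[250.2 198.7]
```

View pics/w8.png

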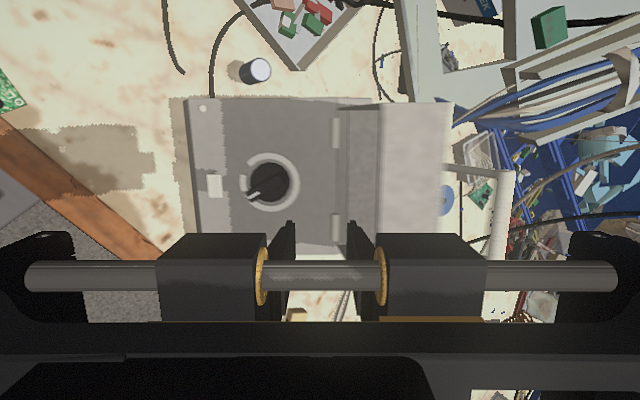

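```bash
python3 - <<'E'
import cv2
im=cv2.imread("pics/w8.png")[80:260,170:360]; cv2.imwrite("pics/w8c.png",cv2.resize(im,None,fx=4,fy=4,interpolation=cv2.INTER_CUBIC)[:600])
from h import *
from cell import viewer
c=viewer.read_camera("wrist")
for q in [(-70,0,0),(-70,0,8),(-70,0,38),(-70,28,8),(-70,-28,8),(-150,85,0),(-150,-85,0),(0,85,0)]:
    print(q,((proj(c,Tw(CP,deck(*q)))[0]-[170,80])*4).round())
E
```

```text
(-70, 0, 0) [445. 406.]
(-70, 0, 8) [441. 412.]
(-70, 0, 38) [423. 437.]
(-70, 28, 8) [438. 303.]
(-70, -28, 8) [444. 516.]
(-150, 85, 0) [113.  69.]
(-150, -85, 0) [169. 703.]
(0, 85, 0) [717.  68.]
```

View pics/w8c.png

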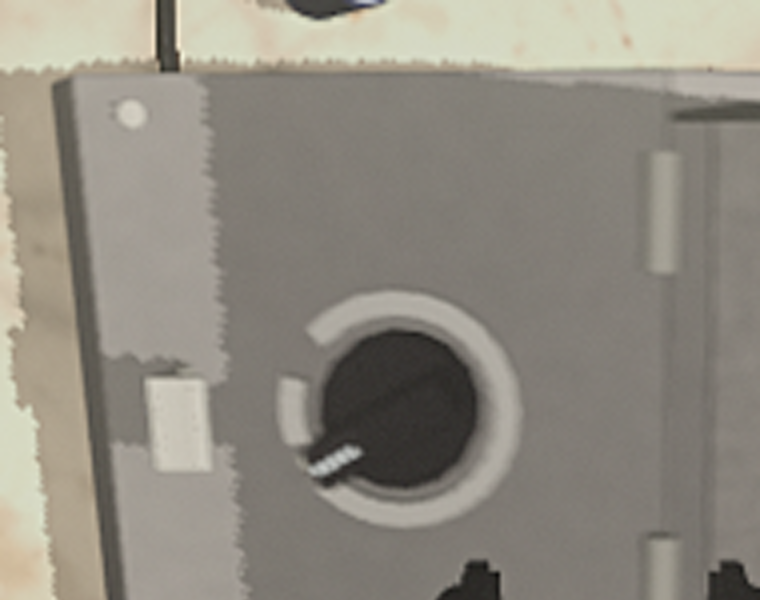

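```bash
python3 - <<'E'
from h import *
where()
plan(goal(-71,0,33,30,spin=60,back=60))
E
```

```text
t 7.02 uyn [-21.6  -0.2 186.2] z(u,y,n) [-0.02  0.   -1.  ] x [0.001 1.    0.   ] F [ 0.3 -0.4  0.1] op 0.297 j [-0.56  0.19  2.02 -0.08  0.43  0.14]
TCPgoal [ 420.3 -190.9  313.1] shift [  0.1 -50.9  94.2] rot [-0.18  0.1   9.99] j [-0.56  0.19  2.02 -0.08  0.43  0.14] F [ 0.3 -0.4  0.1]
```

>>> play_rows(
  increments=[
    {"dx": 0, "dy": -12, "dz": 3, "rx": 0, "ry": 0, "rz": 1},
    {"dx": 0, "dy": -25, "dz": 10, "rx": 0, "ry": 0, "rz": 2},
    {"dx": 0, "dy": -38, "dz": 20, "rx": 0, "ry": 0, "rz": 3.1},
    {"dx": 0, "dy": -48, "dz": 32, "rx": -0.1, "ry": 0, "rz": 4.2},
    {"dx": 0, "dy": -51, "dz": 46, "rx": -0.1, "ry": 0, "rz": 5.3},
    {"dx": 0, "dy": -51, "dz": 60, "rx": -0.1, "ry": 0, "rz": 6.4},
    {"dx": 0, "dy": -51, "dz": 70, "rx": -0.15, "ry": 0.1, "rz": 7.5},
    {"dx": 0, "dy": -51, "dz": 80, "rx": -0.18, "ry": 0.1, "rz": 8.6},
  ],
)

```text
t: 7.68
eef_pos: [415.8, -187.8, 325.5]
tcp_rot: [2.8, -0.407, 0.101]
ft_force: [0.7, -0.1, 0.6]
opening: 0.298
```

```bash
python3 - <<'E'
from h import *
where()
plan(goal(-71,0,33,30,spin=60,back=40))
E
```

```text
t 7.68 uyn [-6.920e+01  1.000e-01  1.064e+02] z(u,y,n) [ 0.002  0.001 -1.   ] x [0.788 0.616 0.002] F [ 0.7 -0.1  0.6] op 0.298 j [-0.56  0.34  2.15 -0.27  0.13  1.23]
TCPgoal [ 428.4 -196.8  295.8] shift [-1.1 -1.1 33.4] rot [-0.   -0.02  1.33] j [-0.56  0.34  2.15 -0.27  0.13  1.23] F [ 0.7 -0.1  0.6]
```

```bash
python3 - <<'E'
from h import *
where()
plan(goal(-20,0,150,22,spin=90))
plan(goal(-20,0,131,22,spin=90))
plan(goal(40,0,131,22,spin=90))
E
```

```text
t 7.68 uyn [-6.920e+01  1.000e-01  1.064e+02] z(u,y,n) [ 0.002  0.001 -1.   ] x [0.788 0.616 0.002] F [ 0.7 -0.1  0.6] op 0.298 j [-0.56  0.34  2.15 -0.27  0.13  1.23]
TCPgoal [ 450.2 -212.9  398.5] shift [ 58.   45.  -41.8] rot [ 0.43 -1.31  6.32] j [-0.56  0.34  2.15 -0.27  0.13  1.23] F [ 0.7 -0.1  0.6]
TCPgoal [ 457.8 -218.5  382. ] shift [ 57.9  45.  -22.8] rot [ 0.43 -1.31  6.32] j [-0.56  0.34  2.15 -0.27  0.13  1.23] F [ 0.7 -0.1  0.6]
TCPgoal [ 499.7 -249.3  412. ] shift [105.2  81.9 -22.7] rot [ 0.43 -1.31  6.32] j [-0.56  0.34  2.15 -0.27  0.13  1.23] F [ 0.7 -0.1  0.6]
```

>>> play_rows(
  fingers=0.1,
  increments=[
    {"dx": 3, "dy": 2, "dz": -10, "rx": 0, "ry": -0.15, "rz": 0.8},
    {"dx": 10, "dy": 8, "dz": -24, "rx": 0.05, "ry": -0.3, "rz": 1.7},
    {"dx": 20, "dy": 15, "dz": -28, "rx": 0.1, "ry": -0.45, "rz": 2.6},
    {"dx": 30, "dy": 23, "dz": -28, "rx": 0.15, "ry": -0.6, "rz": 3.5},
    {"dx": 40, "dy": 31, "dz": -26, "rx": 0.2, "ry": -0.8, "rz": 4.4},
    {"dx": 50, "dy": 38, "dz": -24, "rx": 0.3, "ry": -1.0, "rz": 5.3},
    {"dx": 58, "dy": 45, "dz": -23, "rx": 0.4, "ry": -1.2, "rz": 6.2},
    {"dx": 58, "dy": 45, "dz": -23, "rx": 0.43, "ry": -1.31, "rz": 6.32},
  ],
)

```text
t: 8.35
eef_pos: [459.6, -219.9, 383.6]
tcp_rot: [-3.14, -0.386, -0.639]
ft_force: [0.2, 0.1, -0.4]
opening: 0.102
```

```bash
python3 - <<'E'
from h import *
where()
plan(goal(40,0,131,22,spin=90))
E
```

```text
t 8.35 uyn [-1.690e+01 -1.000e-01  1.312e+02] z(u,y,n) [-0.137 -0.    -0.991] x [ 0.991 -0.004 -0.137] F [ 0.2  0.1 -0.4] op 0.102 j [-0.57  0.32  1.94 -0.05  0.5   1.68]
TCPgoal [ 499.7 -249.3  412. ] shift [56.7 -0.3 -7.6] rot [ 0.   -0.02 -0.04] j [-0.57  0.32  1.94 -0.05  0.5   1.68] F [ 0.2  0.1 -0.4]
```

Now I'll push the hood edge gently back.

>>> play_rows(
  increments=[
    {"dx": 10, "dy": 0, "dz": -1, "rx": 0, "ry": 0, "rz": 0},
    {"dx": 20, "dy": 0, "dz": -3, "rx": 0, "ry": 0, "rz": 0},
    {"dx": 28, "dy": 0, "dz": -4, "rx": 0, "ry": 0, "rz": 0},
    {"dx": 35, "dy": 0, "dz": -5, "rx": 0, "ry": 0, "rz": 0},
    {"dx": 41, "dy": 0, "dz": -6, "rx": 0, "ry": 0, "rz": 0},
    {"dx": 47, "dy": 0, "dz": -6.5, "rx": 0, "ry": 0, "rz": 0},
    {"dx": 53, "dy": 0, "dz": -7, "rx": 0, "ry": 0, "rz": 0},
    {"dx": 56, "dy": 0, "dz": -7.5, "rx": 0, "ry": 0, "rz": 0},
  ],
)

```text
t: 9.02
eef_pos: [499.4, -249.5, 411.6]
tcp_rot: [-3.14, -0.385, -0.638]
ft_force: [-2.1, 2.1, -2.9]
opening: 0.101
```

```bash
python3 - <<'E'
from h import *
from cell import viewer
where()
c=viewer.read_camera("scene"); im=c["image"][:,:,::-1].copy()
cv2.imwrite(f"pics/scene9.png",cv2.resize(im[50:280,220:440],None,fx=2.6,fy=2.6,interpolation=cv2.INTER_CUBIC))
E
```

```text
t 9.02 uyn [ 39.9  -0.3 130.7] z(u,y,n) [-0.138 -0.    -0.99 ] x [ 0.99  -0.004 -0.138] F [-2.1  2.1 -2.9] op 0.101 j [-0.58  0.35  1.79 -0.04  0.61  1.66]
```

View pics/scene9.png

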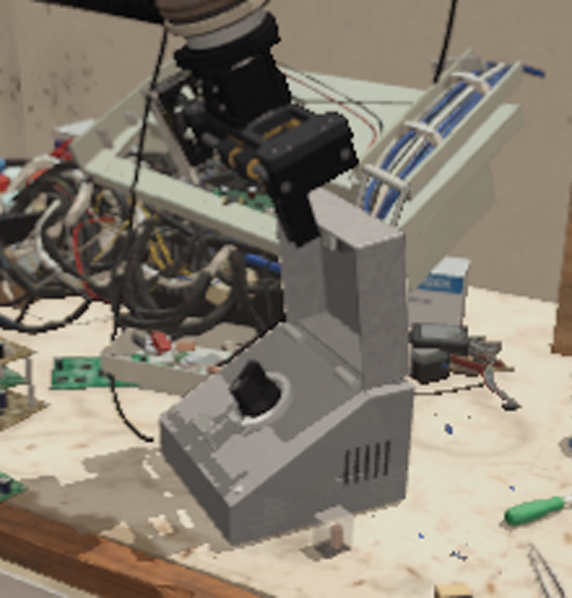

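```bash
cat >> h.py <<'E'
KU,KY=-71,0
def kgoal(theta,n,dl=15,du=0):
    """knob grasp; theta deg bar angle ccw from u; n grasp height"""
    th=np.radians(theta); d=np.radians(dl); bar=np.cos(th)*U+np.sin(th)*Y
    z=-N*np.cos(d)-bar*np.sin(d); x=bar*np.cos(d)-N*np.sin(d); y=np.cross(z,x)
    Rc=R.from_euler('z',CP[2])*R.from_matrix(np.c_[x,y,z])
    return Tw(CP,deck(KU+du,KY,n))[0]-Rc.apply([0,0,171]),Rc
E
python3 - <<'E'
from h import *
where()
plan(kgoal(30,90)); plan(kgoal(30,65))
E
```

```text
t 9.07 uyn [ 40.3  -0.3 130.8] z(u,y,n) [-0.137 -0.    -0.991] x [ 0.991 -0.004 -0.137] F [-1.   0.5 -2.6] op 0.1 j [-0.58  0.35  1.79 -0.04  0.61  1.66]
TCPgoal [ 463.7 -195.4  324.7] shift [-89.4 -22.1  57.8] rot [-0.99 -1.16 -4.94] j [-0.58  0.35  1.79 -0.04  0.61  1.66] F [-1.   0.5 -2.6]
TCPgoal [ 473.8 -202.8  303. ] shift [-86.  -22.1  82.6] rot [-0.99 -1.16 -4.94] j [-0.58  0.35  1.79 -0.04  0.61  1.66] F [-1.   0.5 -2.6]
```

>>> play_rows(
  fingers=0.3,
  increments=[
    {"dx": -15, "dy": 0, "dz": 0, "rx": 0, "ry": 0, "rz": 0},
    {"dx": -40, "dy": -2, "dz": 2, "rx": 0, "ry": 0, "rz": -0.3},
    {"dx": -65, "dy": -7, "dz": 10, "rx": -0.15, "ry": -0.2, "rz": -1.1},
    {"dx": -80, "dy": -12, "dz": 20, "rx": -0.3, "ry": -0.4, "rz": -2.0},
    {"dx": -88, "dy": -17, "dz": 32, "rx": -0.5, "ry": -0.6, "rz": -2.9},
    {"dx": -89, "dy": -21, "dz": 45, "rx": -0.7, "ry": -0.8, "rz": -3.8},
    {"dx": -89, "dy": -22, "dz": 55, "rx": -0.9, "ry": -1.0, "rz": -4.7},
    {"dx": -89, "dy": -22, "dz": 58, "rx": -1.0, "ry": -1.16, "rz": -4.94},
  ],
)

```text
t: 9.73
eef_pos: [464.6, -195.7, 324.0]
tcp_rot: [2.882, -0.193, -0.115]
ft_force: [0.4, -0.1, -1.3]
opening: 0.295
```

>>> play_rows(
  increments=[
    {"dx": 0, "dy": 0, "dz": 0, "rx": 0, "ry": 0, "rz": 0},
    {"dx": 0, "dy": 0, "dz": 0, "rx": 0, "ry": 0, "rz": 0},
  ],
)

```text
t: 9.9
eef_pos: [464.8, -195.8, 324.3]
tcp_rot: [2.882, -0.195, -0.117]
ft_force: [-0.0, -0.1, -0.9]
opening: 0.3
```

```bash
python3 - <<'E'
from h import *
from cell import viewer
where()
plan(kgoal(30,36))
plan(kgoal(30,75))
c=viewer.read_camera("wrist"); im=c["image"][:,:,::-1].copy(); cv2.imwrite("pics/w10.png",im)
for q in [(0,0,38),(19,0,38),(-19,0,38)]:
    v=q[0]*np.array([np.cos(np.pi/6),np.sin(np.pi/6)])
    print(proj(c,Tw(CP,deck(-70+v[0],v[1],38)))[0].round(1))
for q in [(-70,0,8),(-70,28,8),(-42,0,8),(-70,-28,8),(-98,0,8)]: print(q,proj(c,Tw(CP,deck(*q)))[0].round(1))
c=viewer.read_camera("scene"); im=c["image"][:,:,::-1].copy()
cv2.imwrite(f"pics/scene10.png",cv2.resize(im[50:280,220:440],None,fx=2.6,fy=2.6,interpolation=cv2.INTER_CUBIC))
E
```

```text
t 9.9 uyn [-69.9   0.1  89.1] z(u,y,n) [-0.223 -0.13  -0.966] x [ 0.835  0.485 -0.258] F [-0.  -0.1 -0.9] op 0.3 j [-0.5   0.41  1.99 -0.36  0.49  1.51]
TCPgoal [ 485.5 -211.3  277.9] shift [12.8 -0.2 51.6] rot [ 0.01 -0.    0.02] j [-0.5   0.41  1.99 -0.36  0.49  1.51] F [-0.  -0.1 -0.9]
TCPgoal [ 469.7 -199.8  311.7] shift [ 2.8 -0.2 13.9] rot [ 0.01 -0.    0.02] j [-0.5   0.41  1.99 -0.36  0.49  1.51] F [-0.  -0.1 -0.9]
[321.5 203. ]
[321.6 176. ]
[321.4 227.7]
(-70, 0, 8) [321.4 182.1]
(-70, 28, 8) [286.7 164. ]
(-42, 0, 8) [342.  150.2]
(-70, -28, 8) [354.2 199.1]
(-98, 0, 8) [302.7 210.9]
```

View pics/w10.png

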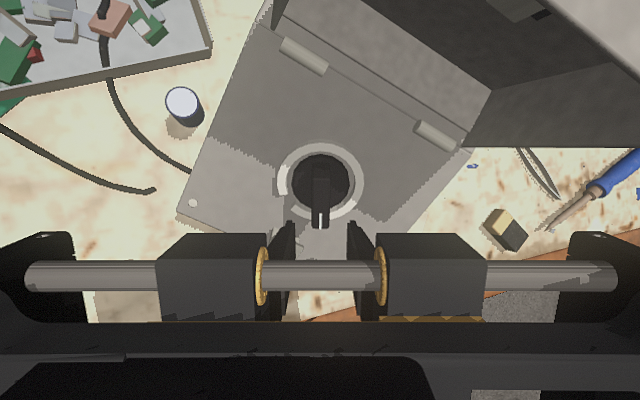

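View pics/scene10.png

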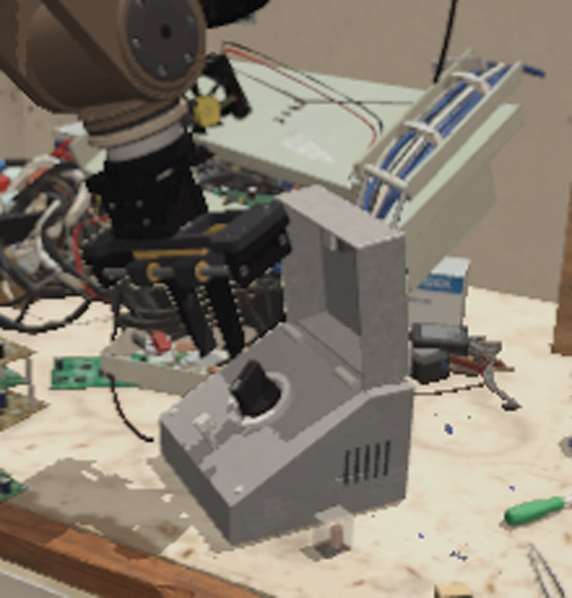

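>>> play_rows(
  increments=[
    {"dx": 2.5, "dy": 0, "dz": 10, "rx": 0, "ry": 0, "rz": 0},
    {"dx": 5, "dy": 0, "dz": 20, "rx": 0, "ry": 0, "rz": 0},
    {"dx": 7.5, "dy": 0, "dz": 30, "rx": 0, "ry": 0, "rz": 0},
    {"dx": 10, "dy": 0, "dz": 40, "rx": 0, "ry": 0, "rz": 0},
    {"dx": 12, "dy": 0, "dz": 48, "rx": 0, "ry": 0, "rz": 0},
    {"dx": 12.8, "dy": 0, "dz": 51.6, "rx": 0, "ry": 0, "rz": 0},
    {"dx": 12.8, "dy": 0, "dz": 51.6, "rx": 0, "ry": 0, "rz": 0},
    {"dx": 12.8, "dy": 0, "dz": 51.6, "rx": 0, "ry": 0, "rz": 0},
  ],
)

```text
t: 10.67
eef_pos: [485.2, -211.6, 277.9]
tcp_rot: [2.882, -0.195, -0.117]
ft_force: [-0.4, 0.7, -0.0]
opening: 0.3
```

```bash
python3 - <<'E'
from h import *
from cell import viewer
where()
c=viewer.read_camera("wrist"); im=c["image"][:,:,::-1].copy(); cv2.imwrite("pics/w11.png",im)
c=viewer.read_camera("scene"); im=c["image"][:,:,::-1].copy()
cv2.imwrite(f"pics/scene11.png",cv2.resize(im[90:260,250:400],None,fx=3.5,fy=3.5,interpolation=cv2.INTER_CUBIC))
E
```

```text
t 10.67 uyn [-70.9  -0.5  36. ] z(u,y,n) [-0.223 -0.13  -0.966] x [ 0.835  0.485 -0.259] F [-0.4  0.7 -0. ] op 0.3 j [-0.51  0.51  1.97 -0.43  0.41  1.58]
```

View pics/w11.png

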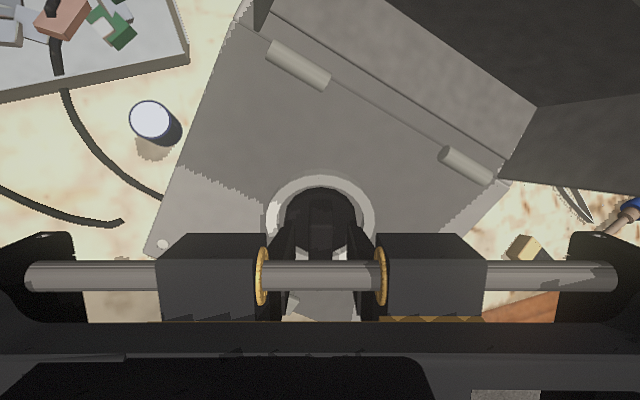

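View pics/scene11.png

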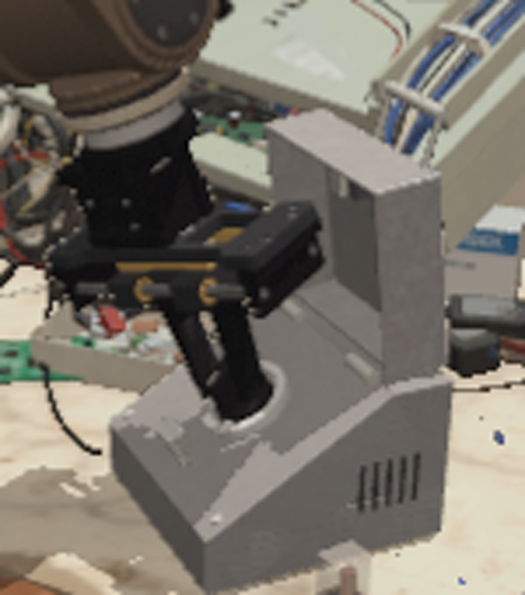

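The fingers straddle the knob bar (jaw middle and bar both at column 320). Closing.

>>> play_rows(
  fingers=0,
  increments=[
    {"dx": 0, "dy": 0, "dz": 0, "rx": 0, "ry": 0, "rz": 0},
    {"dx": 0, "dy": 0, "dz": 0, "rx": 0, "ry": 0, "rz": 0},
    {"dx": 0, "dy": 0, "dz": 0, "rx": 0, "ry": 0, "rz": 0},
    {"dx": 0, "dy": 0, "dz": 0, "rx": 0, "ry": 0, "rz": 0},
    {"dx": 0, "dy": 0, "dz": 0, "rx": 0, "ry": 0, "rz": 0},
    {"dx": 0, "dy": 0, "dz": 0, "rx": 0, "ry": 0, "rz": 0},
  ],
)

```text
t: 11.27
eef_pos: [485.1, -211.2, 278.6]
tcp_rot: [2.882, -0.196, -0.116]
ft_force: [-0.4, 5.8, 3.9]
opening: 0.122
```

```bash
python3 - <<'E'
from h import *
where()
from cell import env
s=env.state(); print(s['moment'])
R0=R.from_euler('xyz',s['tcp_rot'])
n=R.from_euler('z',CP[2]).apply(N); print("n in tool",R0.inv().apply(n).round(3))
E
```

```text
t 11.27 uyn [-70.7  -0.1  36.8] z(u,y,n) [-0.222 -0.13  -0.966] x [ 0.836  0.485 -0.257] F [-0.4  5.8  3.9] op 0.122 j [-0.51  0.51  1.97 -0.43  0.41  1.58]
[ 1.07839141 -0.001735    0.17319332]
n in tool [-0.257  0.001 -0.966]
```

>>> play_rows(
  increments=[
    {"dx": -0.7, "dy": 0, "dz": -2.7, "rx": 0, "ry": 0, "rz": 0},
    {"dx": -1.4, "dy": 0, "dz": -5.4, "rx": 0, "ry": 0, "rz": 0},
    {"dx": -2.1, "dy": 0, "dz": -8, "rx": 0, "ry": 0, "rz": 0},
    {"dx": -2.8, "dy": 0, "dz": -10.6, "rx": 0, "ry": 0, "rz": 0},
    {"dx": -3.2, "dy": 0, "dz": -12, "rx": 0, "ry": 0, "rz": 0},
    {"dx": -3.2, "dy": 0, "dz": -12, "rx": 0, "ry": 0, "rz": 0},
    {"dx": -3.2, "dy": 0, "dz": -12, "rx": 0, "ry": 0, "rz": 0},
  ],
)

```text
t: 11.85
eef_pos: [480.0, -207.4, 289.6]
tcp_rot: [2.882, -0.196, -0.117]
ft_force: [0.1, 2.4, 0.8]
opening: 0.123
```

```bash
python3 - <<'E'
from h import *
where()
from cell import env,viewer
print(env.state()['moment'])
c=viewer.read_camera("wrist"); im=c["image"][:,:,::-1].copy(); cv2.imwrite("pics/w12.png",im[120:300,200:440].repeat(3,0).repeat(3,1))
s=env.state(); R0=R.from_euler('xyz',s['tcp_rot'])
for th in range(30,-37,-6):
    T,Rc=kgoal(th,49); print(th,R0.inv().apply(T-s['eef_pos']).round(1),((R0.inv()*Rc).as_rotvec()/np.radians(6)).round(2))
E
```

```text
t 11.85 uyn [-70.6  -0.1  49.5] z(u,y,n) [-0.222 -0.13  -0.966] x [ 0.836  0.485 -0.257] F [0.1 2.4 0.8] op 0.123 j [-0.51  0.49  1.98 -0.41  0.43  1.56]
[0.66169455 0.05852618 0.10715316]
30 [ 0.1 -0.   0.4] [ 0.01 -0.01  0.02]
24 [-0.1  4.6  0.5] [ 0.27 -0.01  0.99]
18 [-0.8  9.2  0.7] [ 0.53 -0.01  1.96]
12 [-2.  13.6  1. ] [ 0.79 -0.02  2.92]
6 [-3.6 17.9  1.4] [ 1.05 -0.02  3.89]
0 [-5.7 22.1  2. ] [ 1.3  -0.02  4.85]
-6 [-8.1 25.9  2.6] [ 1.56 -0.02  5.82]
-12 [-10.9  29.5   3.4] [ 1.82 -0.02  6.79]
-18 [-14.1  32.8   4.3] [ 2.08 -0.02  7.75]
-24 [-17.6  35.7   5.2] [ 2.34 -0.02  8.72]
-30 [-21.4  38.2   6.2] [ 2.59 -0.02  9.68]
-36 [-25.4  40.3   7.3] [ 2.85 -0.02 10.65]
```

View pics/w12.png

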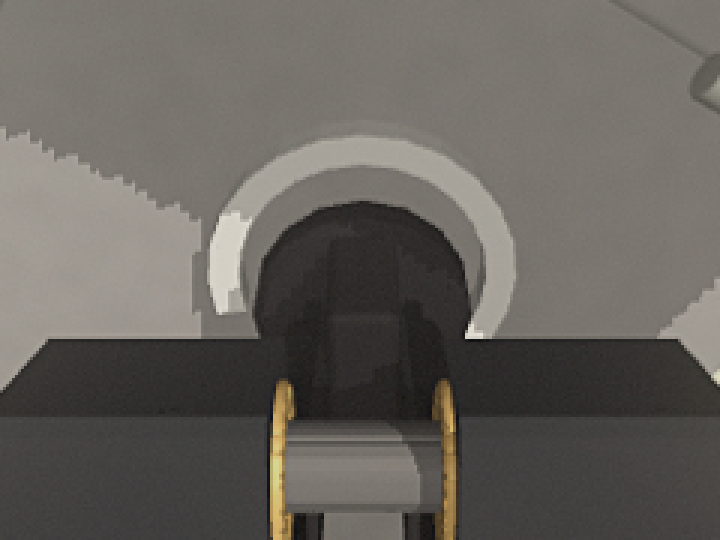

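>>> play_rows(
  increments=[
    {"dx": -0.2, "dy": 4.6, "dz": 0.1, "rx": 0.26, "ry": 0, "rz": 0.97},
    {"dx": -0.9, "dy": 9.2, "dz": 0.3, "rx": 0.52, "ry": 0, "rz": 1.94},
    {"dx": -2.1, "dy": 13.6, "dz": 0.6, "rx": 0.78, "ry": -0.01, "rz": 2.9},
    {"dx": -3.7, "dy": 17.9, "dz": 1.0, "rx": 1.04, "ry": -0.01, "rz": 3.87},
    {"dx": -5.8, "dy": 22.1, "dz": 1.6, "rx": 1.29, "ry": -0.01, "rz": 4.83},
    {"dx": -8.2, "dy": 25.9, "dz": 2.2, "rx": 1.55, "ry": -0.01, "rz": 5.8},
    {"dx": -11, "dy": 29.5, "dz": 3.0, "rx": 1.81, "ry": -0.01, "rz": 6.77},
    {"dx": -14.2, "dy": 32.8, "dz": 3.9, "rx": 2.07, "ry": -0.01, "rz": 7.73},
  ],
)

```text
t: 12.57
eef_pos: [461.3, -238.6, 291.4]
tcp_rot: [-2.981, -0.238, -0.949]
ft_force: [-1.6, -0.1, 1.6]
opening: 0.127
```

```bash
python3 - <<'E'
from h import *
where()
from cell import env
s=env.state(); print(s['moment']); R0=R.from_euler('xyz',s['tcp_rot'])
for th in range(-18,-37,-3):
    T,Rc=kgoal(th,49); print(th,R0.inv().apply(T-s['eef_pos']).round(1),((R0.inv()*Rc).as_rotvec()/np.radians(6)).round(2))
E
```

```text
t 12.57 uyn [-70.7  -0.4  49.3] z(u,y,n) [-0.245  0.08  -0.966] x [ 0.918 -0.301 -0.258] F [-1.6 -0.1  1.6] op 0.127 j [-0.62  0.48  1.99  0.19  0.4   1.72]
[0.27335558 0.40536893 0.11621136]
-18 [-0.2 -0.4  0.4] [-0.   -0.01 -0.02]
-21 [-0.2  1.9  0.4] [ 0.12 -0.01  0.46]
-24 [-0.4  4.3  0.5] [ 0.25 -0.01  0.94]
-27 [-0.7  6.6  0.6] [ 0.38 -0.01  1.43]
-30 [-1.1  8.8  0.7] [ 0.51 -0.01  1.91]
-33 [-1.6 11.1  0.8] [ 0.64 -0.01  2.39]
-36 [-2.2 13.3  1. ] [ 0.77 -0.01  2.88]
```

>>> play_rows(
  increments=[
    {"dx": 0, "dy": 2.2, "dz": 0.1, "rx": 0.12, "ry": 0, "rz": 0.47},
    {"dx": -0.2, "dy": 4.5, "dz": 0.2, "rx": 0.25, "ry": 0, "rz": 0.95},
    {"dx": -0.5, "dy": 6.8, "dz": 0.3, "rx": 0.38, "ry": 0, "rz": 1.44},
    {"dx": -0.9, "dy": 9.1, "dz": 0.4, "rx": 0.51, "ry": 0, "rz": 1.92},
    {"dx": -0.9, "dy": 9.1, "dz": 0.4, "rx": 0.51, "ry": 0, "rz": 1.92},
    {"dx": -0.9, "dy": 9.1, "dz": 0.4, "rx": 0.51, "ry": 0, "rz": 1.92},
  ],
)

```text
t: 13.07
eef_pos: [453.8, -243.5, 289.5]
tcp_rot: [-2.884, -0.196, -1.149]
ft_force: [-0.7, 1.4, 1.0]
opening: 0.125
```

```bash
python3 - <<'E'
from h import *
where()
from cell import env,viewer
s=env.state(); print(s['moment']); R0=R.from_euler('xyz',s['tcp_rot'])
n=R.from_euler('z',CP[2]).apply(N); print("n in tool",R0.inv().apply(n).round(3))
c=viewer.read_camera("wrist"); im=c["image"][:,:,::-1].copy(); cv2.imwrite("pics/w13.png",im[120:300,200:440].repeat(3,0).repeat(3,1))
E
```

```text
t 13.07 uyn [-70.7  -0.5  49.2] z(u,y,n) [-0.224  0.129 -0.966] x [ 0.837 -0.483 -0.258] F [-0.7  1.4  1. ] op 0.125 j [-0.64  0.48  2.01  0.36  0.39  1.74]
[0.47440256 0.06745548 0.07200517]
n in tool [-0.258  0.    -0.966]
```

View pics/w13.png

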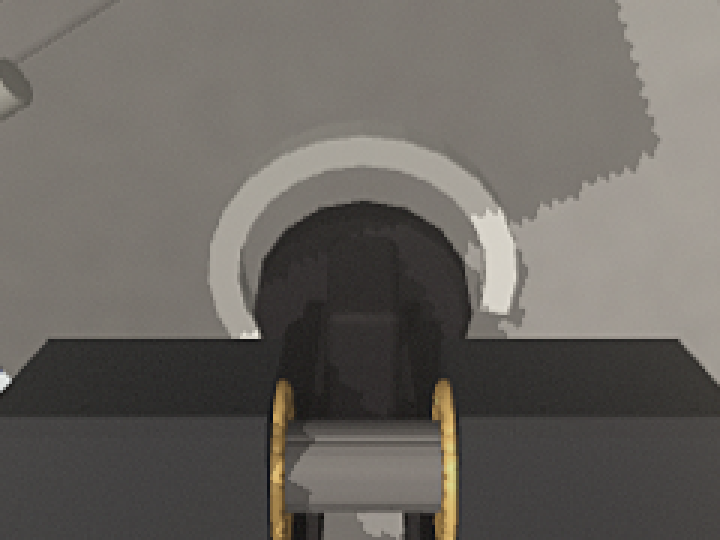

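>>> play_rows(
  increments=[
    {"dx": 0.8, "dy": 0, "dz": 3, "rx": 0, "ry": 0, "rz": 0},
    {"dx": 1.6, "dy": 0, "dz": 6, "rx": 0, "ry": 0, "rz": 0},
    {"dx": 2.4, "dy": 0, "dz": 9, "rx": 0, "ry": 0, "rz": 0},
    {"dx": 3.1, "dy": 0, "dz": 11.6, "rx": 0, "ry": 0, "rz": 0},
    {"dx": 3.5, "dy": 0, "dz": 13.2, "rx": 0, "ry": 0, "rz": 0},
    {"dx": 3.5, "dy": 0, "dz": 13.2, "rx": 0, "ry": 0, "rz": 0},
    {"dx": 3.5, "dy": 0, "dz": 13.2, "rx": 0, "ry": 0, "rz": 0},
  ],
)

```text
t: 13.7
eef_pos: [459.0, -247.3, 278.4]
tcp_rot: [-2.884, -0.196, -1.148]
ft_force: [-8.9, 5.2, 18.8]
opening: 0.12
```

```bash
python3 - <<'E'
from h import *
where()
from cell import env,viewer
c=viewer.read_camera("wrist"); im=c["image"][:,:,::-1].copy(); cv2.imwrite("pics/w14.png",im[120:300,200:440].repeat(3,0).repeat(3,1))
E
```

```text
t 13.7 uyn [-70.6  -0.4  36.4] z(u,y,n) [-0.224  0.129 -0.966] x [ 0.837 -0.482 -0.258] F [-8.9  5.2 18.8] op 0.12 j [-0.64  0.5   2.    0.37  0.37  1.72]
```

View pics/w14.png

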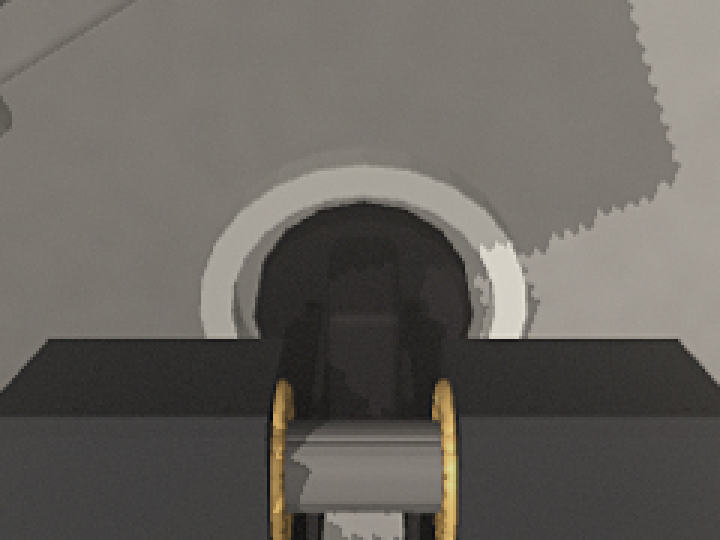

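The knob is seated: the grip is back at 36.4 mm against 36.8 mm when first gripped, with a 21 N reaction. I'll let go and retreat along n.

>>> play_rows(
  fingers=0.28,
  increments=[
    {"dx": 0, "dy": 0, "dz": -0.5, "rx": 0, "ry": 0, "rz": 0},
    {"dx": 0, "dy": 0, "dz": -0.5, "rx": 0, "ry": 0, "rz": 0},
    {"dx": 0, "dy": 0, "dz": -0.5, "rx": 0, "ry": 0, "rz": 0},
    {"dx": 0, "dy": 0, "dz": -0.5, "rx": 0, "ry": 0, "rz": 0},
    {"dx": -3, "dy": 0, "dz": -10, "rx": 0, "ry": 0, "rz": 0},
    {"dx": -6, "dy": 0, "dz": -22, "rx": 0, "ry": 0, "rz": 0},
    {"dx": -10, "dy": 0, "dz": -37, "rx": 0, "ry": 0, "rz": 0},
    {"dx": -14, "dy": 0, "dz": -52, "rx": 0, "ry": 0, "rz": 0},
  ],
)

```text
t: 14.42
eef_pos: [436.7, -230.7, 326.2]
tcp_rot: [-2.885, -0.196, -1.148]
ft_force: [-0.2, -0.3, 0.0]
opening: 0.28
```

>>> play_rows(
  increments=[
    {"dx": -12, "dy": 0, "dz": -15, "rx": 0, "ry": 0, "rz": 0},
    {"dx": -28, "dy": 0, "dz": -32, "rx": 0, "ry": 0, "rz": 0},
    {"dx": -44, "dy": 0, "dz": -50, "rx": 0, "ry": 0, "rz": 0},
    {"dx": -52, "dy": 0, "dz": -60, "rx": 0, "ry": 0, "rz": 0},
    {"dx": -52, "dy": 0, "dz": -60, "rx": 0, "ry": 0, "rz": 0},
    {"dx": -52, "dy": 0, "dz": -60, "rx": 0, "ry": 0, "rz": 0},
  ],
)

```text
t: 14.92
eef_pos: [396.9, -179.9, 373.9]
tcp_rot: [-2.884, -0.198, -1.148]
ft_force: [0.9, -0.7, -0.8]
opening: 0.278
```

```bash
python3 - <<'E'
from h import *
where()
from cell import env,viewer
c=viewer.read_camera("wrist"); im=c["image"][:,:,::-1].copy(); cv2.imwrite("pics/w15.png",im)
for th in (30,-30):
  for n in (38,24):
    v=np.array([np.cos(np.radians(th)),np.sin(np.radians(th))])*-19
    print(th,n,proj(c,Tw(CP,deck(-70+v[0],v[1],n)))[0].round(1),proj(c,Tw(CP,deck(-70-v[0],-v[1],n)))[0].round(1))
print(proj(c,Tw(CP,deck(-70,0,8)))[0])
c=viewer.read_camera("scene"); im=c["image"][:,:,::-1].copy()
cv2.imwrite(f"pics/scene15.png",cv2.resize(im[50:280,220:440],None,fx=2.6,fy=2.6,interpolation=cv2.INTER_CUBIC))
E
```

```text
t 14.92 uyn [-100.5   17.   164.1] z(u,y,n) [-0.222  0.129 -0.967] x [ 0.838 -0.482 -0.256] F [ 0.9 -0.7 -0.8] op 0.278 j [-0.6   0.24  2.1   0.24  0.52  1.9 ]
30 38 [341.1 128.4] [299.3 104.3]
30 24 [340.2 123.4] [300.3 100.2]
-30 38 [320.6 139.8] [320.6  91.6]
-30 24 [320.6 134.4] [320.6  88.1]
[320.61640284 107.32665181]
```

View pics/w15.png

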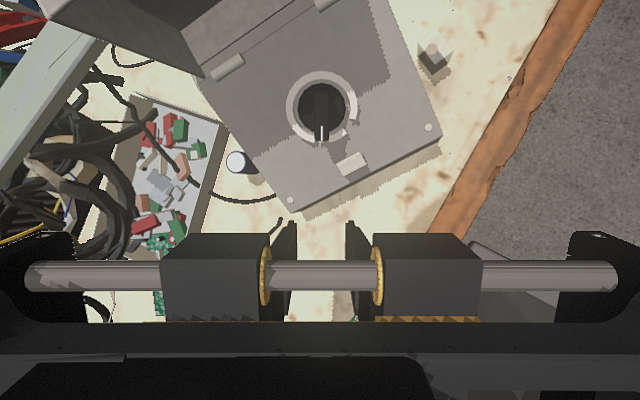

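View pics/scene15.png

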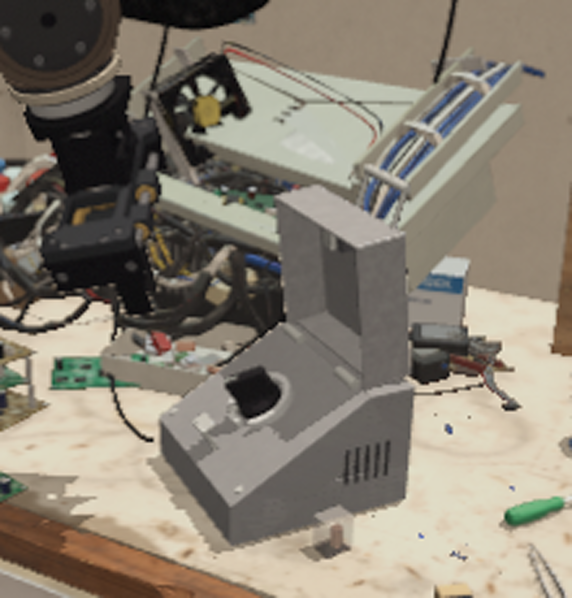

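The wrist picture shows the knob bar at column 321, ending near row 140, where a seated knob at -30° should appear. The cover stands open and the gripper is well clear with no force on it. Handing in.

```bash
python3 -c "
from cell import env
print(env.job_done()); s=env.state(); print(s['t'],s['ft_force'])"
```

```text
the job is handed in; nothing more can be done
None
the job is handed in; nothing more can be done
```

The job is done and handed in at about 15 s of the 54 s; no verdict is reported, so what follows rests on my own checks.

**What I did:**
- I gripped the paddle bar and lifted it to about 0.62 rad with the cover still shut.
- I swung the cover to about 1.76 rad and let go. I then pushed its edge back to about 1.95 rad, which is well past square, to make room for the gripper body over the knob.
- I gripped the knob and pulled it out about 12.5 mm. I turned it 60° clockwise, pushed it back in, released it and backed away.

**Last checks:**
- **Knob seated:** the grip returned to 36.4 mm off the deck, against 36.8 mm when first gripped, with a 21 N push reaction.
- **Knob turned:** in the last wrist picture the bar lies within a pixel or two of where the model puts it at the other notch.
- **Cover:** it stands open by itself, in the same position as when the push ended.
- **Robot:** the gripper is over 100 mm from the knob, and the wrist force is about 1 N, which is noise level.
- **Bystanders:** the relay and capacitor look unmoved in the last pictures. I did not measure the board and battery again, but nothing went near them.

**What failed or disagreed:**
- One move call was refused because I had left out fields; nothing moved.
- One knob reading was off by about 10 px because the arm was still settling; it agreed once I took that into account.
- The tool could not point straight along the knob's axis without nearing the wrist joint limit. I tilted it 15° in the plane of the bar instead.

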